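# Draw down the bench kiln's sprung hatch with the hook pole

## Task

Open the small bench kiln with its hook pole: take the pole from its wooden rest, drop the hook into the eye at the top of the hatch, and draw the hatch down without forcing it until its spring catch snaps over and holds it fully open. Then unhook and lay the pole back in its rest the way it lay; touch the kiln with the hook of the pole only, and leave the other things on the bench where they stand.

Things in the scene. Friction and masses are not known exactly. Their poses are not given: they have to be found in the camera images.
- pole_grip (a point): Centre of the wooden handle of the loose hook pole (about 0.12 kg, lies level in its rest). Handle 100 mm long (55 behind, 45 ahead of this point), 14 wide, 16 high. x along the pole toward the hook, z up. An 8 mm steel rod leads on from the handle; 125 mm ahead of this point it ends in a straight 6 mm thick prong pointing down (-z).
- hook_tip (a point): Lower end of the hook's prong, fixed to the pole: 125 mm ahead of and 36 mm below the handle's centre line. Same axes as the pole.
- rest_seat (a point): Where the handle's centre lies in the fixed wooden rest, 60 mm above the bench; x along the seated pole toward the hook, z up. Two slotted posts, 40 mm wide, 10 mm thick along the pole: 42 mm behind this point (slot 19 mm wide, holds the handle) and 62 mm ahead (slot 13 mm, holds the rod); slots flare at the top, 77 mm above the bench. Between them the handle is free. Base 150 x 56 x 10 mm.
- eye (a point): Centre of the steel eye (ring, inside 20 mm, wire 5 mm) on the hatch's upper edge, mid width: 104 mm up the hatch from the hinge line, 20 mm out; hatch shut: 223 mm above the bench, 26 mm behind the hinge line. The ring leans 30 degrees, robot's side higher; it turns with the hatch. Its shank is sprung: a pull draws the eye outward, 1 N at first, 0.45 N per mm more, up to 20 mm. Hatch's axes.
- hatch_hinge (a point): Middle of the hatch's level hinge line on the fixed kiln, 120 mm above the bench; the line is this point's y axis, x points into the kiln (away from the robot), z up. The hatch, a plate 18 mm thick and 100 mm high, rises from this line; shut, it leans back by 25 degrees (0.436 rad) against the sloping front.
- hatch (a joint): Hatch angle, rad: 0 shut (leaning back 25 degrees), 1.15 down at its stop; the upper edge swings toward the robot and down. Spring and weight pull it shut (1 to 3 N at the eye). From 0.95 a spring roller resists too (7 to 12 N in all, pulled along the eye's arc; a level pull needs more); past about 1.09 it snaps over and holds. Let go earlier, it swings shut. Bears at most 22 N from the pole.
- kiln: The fixed kiln with its hatch: a grey steel box 130 mm wide, 160 mm deep, 226 mm high, its front sloping back above the hinge; origin on the bench under the middle of its lower front face, 9 mm behind the hinge line; x into the kiln, z up. The catch's arm and roller stand out 20 mm on its right side.
- pole: The whole hook pole, origin and axes as pole_grip.
- findings_tin: Low round white tin, 76 x 70 x 29 mm, origin at the centre of its underside; a bystander.
- spirit_lamp: White round spirit lamp with a brass collar, 68 mm wide, 80 mm high, origin at the centre of its underside; a bystander.
- pigment_jar: Small brown jar with a white cap, 35 mm wide, 46 mm high, origin at the centre of its underside; a bystander.
Mind the look-alikes: they are no part of the job. There is more than one size of the part that bears rest_seat; the job needs the larger.

How it is judged (in metres and radians):
On the way, in this order (a step that is already met when the one before it is completed fails the run):
1. the hook's prong stands through the eye while the hatch is still shut (horizontal distance between hook_tip and eye below 0.013 m and z of hook_tip in the frame of eye below -0.003 m and value of joint hatch below 0.15 rad), for 0.1 s.
2. the hook draws the hatch down, more than half open (value of joint hatch above 0.6 rad and distance between hook_tip and eye below 0.04 m and contact force between pole and kiln above 1 N), for 0.1 s.
3. the catch has snapped over and holds the hatch down (value of joint hatch above 1.12 rad), for 0.2 s.
At the end, for the whole second after the job is handed in: Hatch down and held by its catch (joint above 1.12 rad); pole still, released and clear of the kiln, seated in both slots of its rest with the hook down at the same end as before (handle centre within 15 mm of the seat, at most 5 mm above it, direction within 0.1 rad, tilt under 0.2 rad) (value of joint hatch above 1.12 rad and contact force between pole and kiln below 0.1 N and distance between pole_grip and rest_seat below 0.015 m and z of pole_grip in the frame of rest_seat below 0.005 m and x of hook_tip in the frame of rest_seat above 0.1 m and angle between the x axis of pole_grip and the x axis of rest_seat, either way round below 0.1 rad and angle between pole_grip's own z axis and vertical below 0.2 rad and linear speed of pole below 0.02 m/s); the robot touches nothing.
It fails at once if the pole loads the kiln or its hatch with more than 22 N (contact force between pole and kiln above 22 N).
It fails at once if the robot itself touches the kiln or the hatch (contact force between any of the fingers, the arm and kiln above 0.5 N).
It fails at once if a bystander is moved by more than 20 mm (distance of any of findings_tin, spirit_lamp, pigment_jar from where it was at the start of the episode above 0.02 m).
It also fails if it takes over 64 s, if anything falls off the work surface, if the arm or the gripper's body presses on something with over 40 N, if the wrist force passes 120 N, or if a joint passes its speed limit or range.

## Robot

A 6-joint arm with a two-finger parallel gripper is mounted at the origin on a cart in front of the work surface, level with it; the furniture and walls round the work are solid. World frame = base frame: x ahead of the robot, y to its left, z up, the work surface at z = 0. Lengths are in mm, angles in rad, forces in N, time in s.
With the tool pointing down it reaches from about 275 to 750 mm from the base axis. Payload 10.2 kg.
Tool frame: the origin (TCP) lies at the very end of the fingers, on their centre line; the grasp point (between the pads) lies 19 mm behind it; z points along the fingers, y is the direction in which the jaws open and shut (so a half turn about z gives the same grasp; the last joint's range is limited). The gripper opens to 85 mm and grips with 20 to 120 N. Pads are 22 mm wide; open, the fingers measure 114 mm over their backs; the gripper's body (76 mm by 85 mm) begins 54 mm behind the grasp point. The pads swing forward as they close: fully open they stand 13 mm farther back than shut.
Start: joints at [-1.544, 0.313, 1.498, -0, 1.331, -0.223], TCP at [129.772, -508.714, 231.294] pointing down, gripper open.
Joint ranges: [-2.94, 2.94], [-0.97, 2.17], [0.19, 2.56], [-1.23, 4.37], [0.02, 3.11], [-2.88, 2.88]. Speed limits (rad/s): [2.39, 2.39, 3.01, 3.14, 3.14, 3.14].

## Interface

Orientations are given as a unit quaternion [w, x, y, z].
In Python, from rig import sensors, imaging, ctrl gives the robot as it stands.
- The arm moves only by the shell command python3 -m creep 'ROWS' [FORCE]. ROWS is JSON, a list of rows, each an object with "grip": the finger opening in mm, from 0 to 85.4; "linear": the shift along the tool's x, y, z in mm, a list of three; "rot": the turn, a rotation vector about the tool's x, y, z in rad, a list of three. A call has 1 to 12 rows; each row shifts and turns the commanded pose from where the row before left it, along the tool's axes as they then stand; what a row does not reach is not made up. A row lasts 1/12 s, in which the tool goes at most 41.7 mm and 7.16 degrees, less where a joint would pass 70% of its speed; a pose out of reach is approached as far as the arm can. A call with a gripper value outside its range is refused whole. The fingers move at their own pace and stop on an object; FORCE is the grip in N (left out, the last holds). Time passes only in rows, so rows that do not move let the fingers close. It gives the time, the measured TCP pose, the force and the opening at its end, in the units of the state.
- sensors.sense(): the state, without advancing time (a new reading comes with each control period).
- imaging.capture(name): name is "scene" or "top" or "wrist"; returns (picture, depth): 420x560x3 uint8, red, green, blue; 420x560 float32, mm along the optical axis (not along the pixel's ray), 0 where there is no reading.
- imaging.camera_params(name): a dict with "intrinsics" (3x3 intrinsics, pixels), "k1" (the pictures are not rectified: a ray, as slopes to the right and down, at radius r is drawn at 1 + k1 r^2 times it, then the intrinsics apply), "R" (3x3) and "t" (3): a world point X has camera coordinates R X + t. Camera axes: x right, y down, z forward; pixel columns grow to the right and rows downward; lengths in mm; the calibration is good to about 2 mm. A picture is of the moment at which its call begins: read the wrist's pose just before it. camera_params takes no time and is no camera call; for the wrist camera it gives the pose at the moment of the call.
- ctrl.finish_job(): hands the job in, once; it reports no verdict.
The state is a dict: "time_s": time; "joints": joint angles; "dq": joint speeds; "tau": joint torques, N m; "eef_pos": TCP position; "ee_rot": TCP orientation; "force": force on the tool from outside, world axes, zero at the start; "wrist_torque": the same for the moment, N m; "grip_width": opening from 0.0 (shut) to 1.0 (fully open).
Only numpy, scipy, OpenCV 4.12 (cv2) and the standard library are available. Lean on these libraries where they do the work, as an engineer would, in place of code of your own. Each camera call takes 0.05 s, during which the arm holds its last target.

## Working session

There is one attempt and no reset: what is moved stays moved. The work goes in short steps, Python scripts to look and compute and a shell command to move; the robot and the scene stay as the last step left them, time stands still between calls to the robot, and variables do not carry over. Pictures are saved under pics/ and viewed, and the job is handed in when it is done.

```bash
ls; mkdir -p pics; python3 - <<'E'
from rig import sensors, imaging, ctrl
import cv2
print(sensors.sense())
for n in ("scene","top"):
    p,d=imaging.capture(n); cv2.imwrite(f"pics/{n}0.png",p[:,:,::-1]); 
    import numpy as np
    np.save(f"pics/{n}0d.npy",d)
    print(n,imaging.camera_params(n))
E
```

```text
pics
{'time_s': 0.0, 'joints': array([-1.54437692e+00,  3.13452589e-01,  1.49843987e+00,  9.16482954e-06,
        1.33096107e+00, -2.23435747e-01]), 'dq': array([ 0.00120693,  0.00044629,  0.00016385,  0.00082299, -0.00029538,
       -0.00206412]), 'tau': array([ 5.18978140e-04, -4.12269294e+01, -2.59742779e+01, -1.83358225e-04,
        4.14496768e-03,  6.50595631e-07]), 'eef_pos': array([ 129.77896881, -508.45091928,  230.73269134]), 'ee_rot': array([-6.26940244e-04,  9.92206633e-01,  1.24601765e-01,  6.64315292e-05]), 'force': array([ 0.5664529 , -0.41096669, -0.29082756]), 'wrist_torque': array([ 0.01603861,  0.00583604, -0.01700801]), 'grip_width': 0.9987924195951511}
scene {'intrinsics': array([[403.43064923,   0.        , 284.51368884],
       [  0.        , 403.43064923, 210.1426041 ],
       [  0.        ,   0.        ,   1.        ]]), 'k1': -0.05530395168337783, 'R': array([[-0.81325142, -0.58186058, -0.00777088],
       [-0.42576081,  0.60407178, -0.67366535],
       [ 0.39667348, -0.54455077, -0.73899567]]), 't': array([406.18947698, 305.92057006, 949.83395062])}
top {'intrinsics': array([[406.44133392,   0.        , 279.44085091],
       [  0.        , 406.44133392, 210.31078087],
       [  0.        ,   0.        ,   1.        ]]), 'k1': 0.0331037934062085, 'R': array([[-0.01136247, -0.99981878, -0.015274  ],
       [-0.99006408,  0.01339002, -0.13997797],
       [ 0.14015712,  0.01353174, -0.9900368 ]]), 't': array([ 14.89698695, 534.21450969, 984.46984119])}
```

View pics/scene0.png

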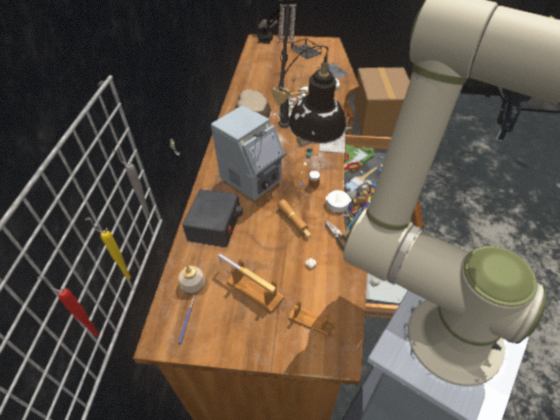

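View pics/top0.png

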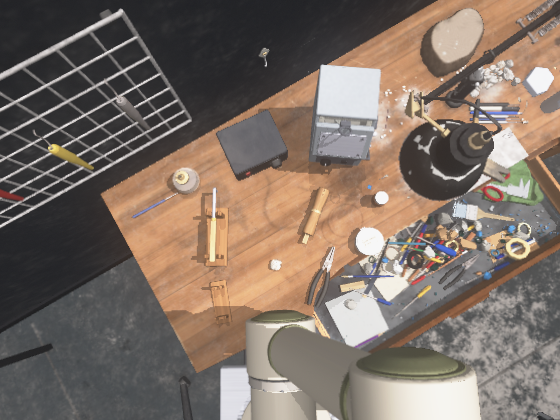

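The pole lies at top-view pixel (213,230), with its light rod pointing up the picture. There are two rests: a larger one at (215,235) that holds the pole, and a smaller empty one at (220,302). The kiln is at (345,115). I'll enlarge to confirm.

```bash
cat > h.py <<'E'
import numpy as np, cv2
from rig import sensors, imaging
def crop(p,x0,y0,x1,y1,name,s=6):
    c=cv2.resize(p[y0:y1,x0:x1],None,fx=s,fy=s,interpolation=cv2.INTER_CUBIC)
    c=np.ascontiguousarray(c[:,:,::-1])
    for u in range((x0//10+1)*10,x1,10):
        cv2.putText(c,str(u),((u-x0)*s,10),0,.35,(0,255,0),1); cv2.line(c,((u-x0)*s,12),((u-x0)*s,18),(0,255,0),1)
    for v in range((y0//10+1)*10,y1,10):
        cv2.putText(c,str(v),(0,(v-y0)*s+4),0,.35,(0,255,0),1); cv2.line(c,(24,(v-y0)*s),(30,(v-y0)*s),(0,255,0),1)
    cv2.imwrite("pics/"+name,c)
def ray(P,u,v):
    K=P["intrinsics"];k=P["k1"]
    n=cv2.undistortPoints(np.array([[[u,v]]],float),K,np.array([k,0,0,0.]))[0,0]
    return np.array([n[0],n[1],1.])
def at_depth(P,u,v,z): return P["R"].T@(ray(P,u,v)*z-P["t"])
def at_z(P,u,v,h):
    c=-P["R"].T@P["t"]; d=P["R"].T@ray(P,u,v)
    return c+d*(h-c[2])/d[2]
def proj(P,X):
    c=P["R"]@np.array(X,float)+P["t"]; x,y=c[:2]/c[2]; f=1+P["k1"]*(x*x+y*y)
    return (P["intrinsics"]@np.array([x*f,y*f,1]))[:2]
def dep(P,d,u,v):
    return at_depth(P,u,v,float(d[int(round(v)),int(round(u))]))
E
python3 - <<'E'
from h import *
t=cv2.imread("pics/top0.png")[:,:,::-1];s=cv2.imread("pics/scene0.png")[:,:,::-1]
crop(t,170,170,270,330,"a1.png",5);crop(t,295,55,395,175,"a2.png",5);crop(s,205,240,345,345,"a3.png",5);crop(s,205,100,325,200,"a4.png",6)
E
```

```text
(no output)
```

View pics/a1.png

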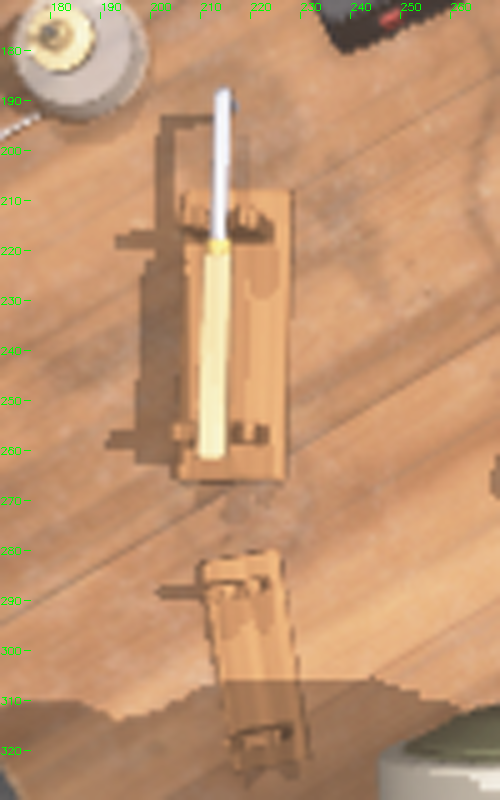

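View pics/a2.png

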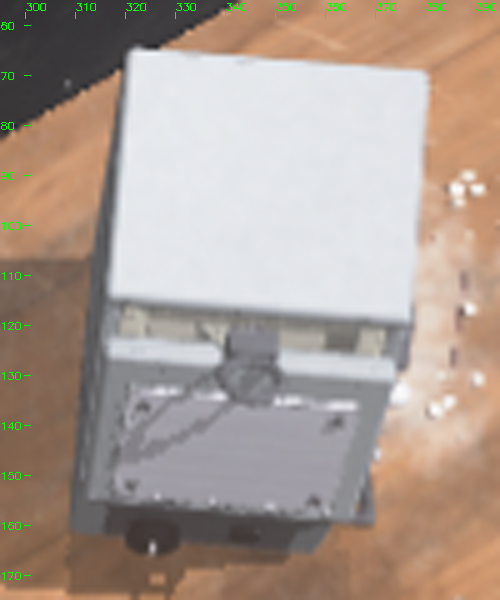

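View pics/a3.png

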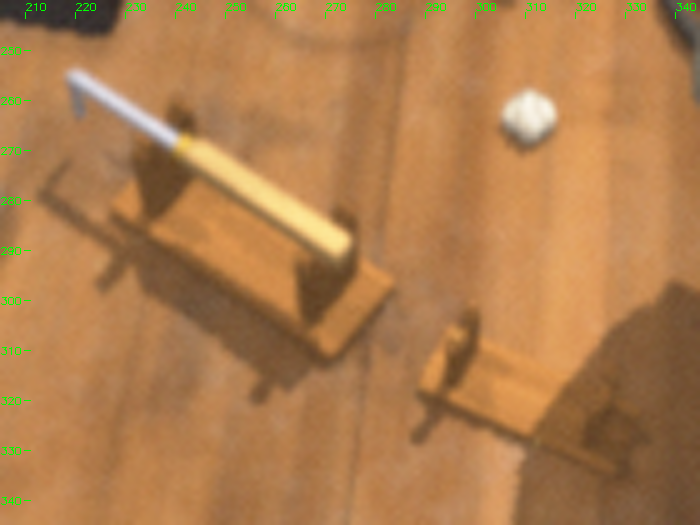

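View pics/a4.png

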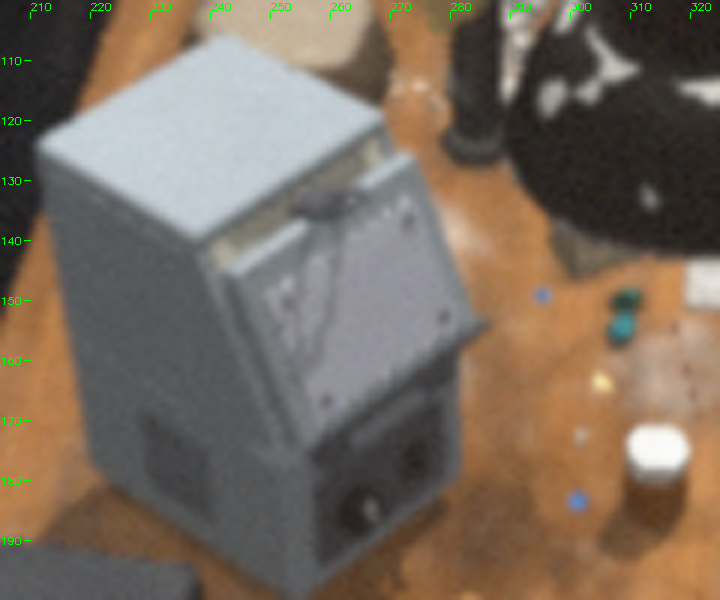

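The larger rest (top 205–228, 208–265) holds the pole: handle from (211,261) to (214,220), hook tip near (214.5,188). The smaller rest at (215,300) is the decoy, and the wooden thing at (313,215) is something else. The eye is at (345,131) in the top view and (258,133) in the scene view. Next step is measuring.

```bash
python3 - <<'E'
from h import *
np.set_printoptions(precision=1,suppress=True)
T=imaging.camera_params("top");S=imaging.camera_params("scene")
d=np.load("pics/top0d.npy");ds=np.load("pics/scene0d.npy")
for u,v,h in [(211,261.3,68),(214.2,219,68),(214.3,219,64),(214.8,188.5,64),(205,208,10),(227.7,208,10),(227.2,265.5,10),(205,265.5,10)]:
    print(u,v,at_z(T,u,v,h),dep(T,d,u,v))
for v in (225,230,235,240,245,250,255,):
    # handle edges row
    print(v,[dep(T,d,u,v)[2].round() for u in range(208,219)])
print("kiln")
for u,v in [(321.5,65.5),(380.5,70),(377.5,118.5),(317,115)]: print(u,v,at_z(T,u,v,226),dep(T,d,u+(2 if u<350 else -2),v+(2 if v<90 else -2)))
for u,v in [(213,124),(242,106),(269,121),(237,139.5)]: print(u,v,at_z(S,u,v,226),dep(S,ds,u,v))
print("plate edge top")
for u,v in [(317,125.5),(374,130.5)]: print(at_z(T,u,v,120+90+7.6),dep(T,d,u+(2 if u<350 else -2),v-1))
for u,v in [(345,131),(345,125),(345,135),(350,131),(340,131)]: print('eye',u,v,at_z(T,u,v,223),dep(T,d,u,v))
for u,v in [(258,133),(255,134)]: print('eyeS',u,v,at_z(S,u,v,223),dep(S,ds,u,v))
for n,u,v,h in [('tin',369,241,29),('jar',381,199,46),('lamp',182,179,80),('lampbase',184,182,40)]: print(n,at_z(T,u,v,h),dep(T,d,u,v))
E
```

```text
211 261.3 [408.7 173.5  68. ] [408.7 173.7  67.1]
214.2 219 [510.8 167.   68. ] [511.1 167.5  65.5]
214.3 219 [511.3 167.5  64. ] [511.1 167.2  65.5]
214.8 188.5 [587.2 167.1  64. ] [588.1 167.8  59.8]
205 208 [546.9 201.4  10. ] [548.4 203.4  -0.1]
227.7 208 [546.1 142.5  10. ] [547.5 143.8   0.9]
227.2 265.5 [398.7 142.8  10. ] [398.7 144.    1.2]
205 265.5 [399.4 199.2  10. ] [399.5 201.1   0.3]
225 [np.float64(7.0), np.float64(11.0), np.float64(64.0), np.float64(70.0), np.float64(65.0), np.float64(67.0), np.float64(66.0), np.float64(71.0), np.float64(58.0), np.float64(10.0), np.float64(12.0)]
230 [np.float64(11.0), np.float64(8.0), np.float64(66.0), np.float64(69.0), np.float64(68.0), np.float64(66.0), np.float64(68.0), np.float64(69.0), np.float64(57.0), np.float64(11.0), np.float64(11.0)]
235 [np.float64(10.0), np.float64(9.0), np.float64(68.0), np.float64(68.0), np.float64(69.0), np.float64(68.0), np.float64(68.0), np.float64(67.0), np.float64(56.0), np.float64(9.0), np.float64(9.0)]
240 [np.float64(10.0), np.float64(8.0), np.float64(66.0), np.float64(68.0), np.float64(65.0), 
[... 1142 characters left out ...]
ate edge top
[689.7 -76.  217.6] [692.8 -80.6 214.8]
[ 676.4 -195.9  217.6] [ 679.3 -192.2  215.9]
eye 345 131 [ 674.7 -134.1  223. ] [ 679.9 -136.4  207.7]
eye 345 125 [ 687.8 -134.5  223. ] [ 689.3 -135.1  218.7]
eye 345 135 [ 666.  -133.8  223. ] [ 663.2 -132.5  231.3]
eye 350 131 [ 674.5 -144.5  223. ] [ 673.9 -144.2  224.8]
eye 340 131 [ 674.9 -123.6  223. ] [ 673.6 -123.1  226.7]
eyeS 258 133 [ 684.4 -133.6  223. ] [ 686.6 -136.2  220.5]
eyeS 255 134 [ 688.5 -125.2  223. ] [ 688.7 -125.5  222.7]
tin [ 455.2 -214.4   29. ] [ 455.3 -214.7   27.3]
jar [ 558.2 -245.    46. ] [ 558.1 -244.8   46.6]
lamp [608.7 244.6  80. ] [612.  248.3  65.6]
lampbase [609.9 249.7  40. ] [605.7 244.8  59.3]
```

```bash
python3 -m creep '[{"grip":85,"linear":[0,0,0],"rot":[0,0,0.12]},{"grip":85,"linear":[0,0,0],"rot":[0,0,0.12]},{"grip":85,"linear":[17.6,-35.7,0],"rot":[0,0,0.01]},{"grip":85,"linear":[17.6,-35.7,0],"rot":[0,0,0]},{"grip":85,"linear":[17.6,-35.7,0],"rot":[0,0,0]},{"grip":85,"linear":[17.6,-35.7,0],"rot":[0,0,0]},{"grip":85,"linear":[17.6,-35.7,0],"rot":[0,0,0]},{"grip":85,"linear":[17.6,-35.7,0],"rot":[0,0,0]},{"grip":85,"linear":[17.6,-35.7,0],"rot":[0,0,0]}]'; python3 -m creep '[{"grip":85,"linear":[0,0,0],"rot":[0,0,0]}]'; python3 -c "
from rig import sensors;print(sensors.sense()['joints'])"
```

```text
time_s: 0.85
eef_pos: [252.9, -256.7, 231.1]
ee_rot: [-0.0, 1.0, -0.0, 0.0]
force: [0.4, -0.6, -0.2]
grip_width: 0.993
time_s: 0.93
eef_pos: [254.3, -253.7, 231.2]
ee_rot: [-0.001, 1.0, 0.002, 0.0]
force: [0.5, -1.3, 0.4]
grip_width: 0.992
[-1.11486559e+00 -6.61157780e-02  1.93146321e+00  1.24076602e-03
  1.27730067e+00  4.50842514e-01]
```

```bash
python3 -m creep '[{"grip":85,"linear":[17.5,-35.3,0],"rot":[0,0,0]},{"grip":85,"linear":[17.5,-35.3,0],"rot":[0,0,0]},{"grip":85,"linear":[17.5,-35.3,0],"rot":[0,0,0]},{"grip":85,"linear":[17.5,-35.3,0],"rot":[0,0,0]},{"grip":85,"linear":[17.5,-35.3,0],"rot":[0,0,0]},{"grip":85,"linear":[17.5,-35.3,0],"rot":[0,0,0]},{"grip":85,"linear":[17.5,-35.3,0],"rot":[0,0,0]},{"grip":85,"linear":[17.5,-35.3,0],"rot":[0,0,0]},{"grip":85,"linear":[17.5,-35.3,0],"rot":[0,0,0]},{"grip":85,"linear":[17.5,-35.3,0],"rot":[0,0,0]},{"grip":85,"linear":[17.5,-35.3,0],"rot":[0,0,0]},{"grip":85,"linear":[17.5,-35.3,0],"rot":[0,0,0]}]'; python3 -m creep '[{"grip":85,"linear":[0,0,0],"rot":[0,0,0]},{"grip":85,"linear":[0,0,0],"rot":[0,0,0]}]'; python3 - <<'E'
from h import *
np.set_printoptions(precision=4,suppress=True)
s=sensors.sense();print(s['joints'],s['eef_pos'],s['ee_rot'])
W=imaging.camera_params("wrist");p,d=imaging.capture("wrist")
cv2.imwrite("pics/w1.png",p[:,:,::-1]);np.save("pics/w1d.npy",d)
import pickle;pickle.dump(W,open("pics/w1.pkl","wb"));print(W)
E
```

```text
time_s: 1.93
eef_pos: [463.2, 166.9, 231.0]
ee_rot: [0.0, 1.0, 0.0, -0.0]
force: [1.4, -2.1, 0.3]
grip_width: 0.997
time_s: 2.1
eef_pos: [462.8, 166.0, 230.4]
ee_rot: [0.0, 1.0, 0.001, -0.001]
force: [-0.4, 0.1, -0.7]
grip_width: 0.997
[ 0.1056  0.241   1.5949 -0.0001  1.3073  1.6738] [462.821 165.955 230.415] [ 0.0001  1.      0.0013 -0.0008]
{'intrinsics': array([[315.4135,   0.    , 282.5338],
       [  0.    , 315.4135, 216.1334],
       [  0.    ,   0.    ,   1.    ]]), 'k1': -0.045891404965011234, 'R': array([[ 0.0026, -1.    ,  0.0016],
       [-0.957 , -0.002 ,  0.29  ],
       [-0.29  , -0.0023, -0.957 ]]), 't': array([164.0815, 406.0735, 512.5594])}
```

View pics/w1.png

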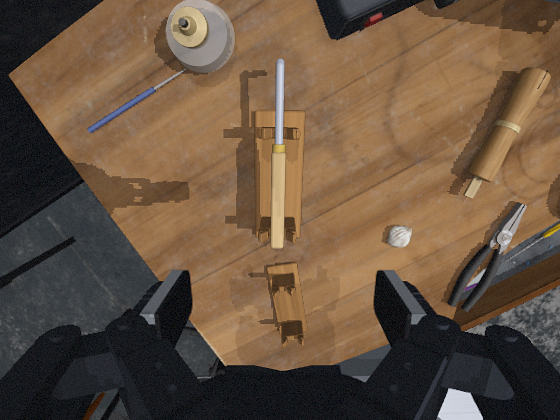

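The wrist view shows the handle from (277.5,248) to (279,147), the rod tip at (280.5,61), and the base (255–304, 111–245).

```bash
python3 - <<'E'
from h import *; import pickle
np.set_printoptions(precision=1,suppress=True)
W=pickle.load(open("pics/w1.pkl","rb"));p=cv2.imread("pics/w1.png")[:,:,::-1]
crop(p,230,40,330,260,"w1c.png",3)
d=np.load("pics/w1d.npy")
for u,v,h in [(277.5,248,68),(278.6,147,68),(280.5,60,64),(255.5,111,10),(304.5,111,10)]: print(at_z(W,u,v,h),dep(W,d,u,v+(-2 if v>200 else 3)))
E
```

```text
[409.9 170.5  68. ] [412.2 170.5  68.2]
[513.  169.3  68. ] [510.1 169.3  66. ]
[589.8 167.5  64. ] [587.4 167.5  63.5]
[547.3 195.2  10. ] [544.2 195.2  10.6]
[547.5 141.4  10. ] [544.3 141.3   8.9]
```

View pics/w1c.png

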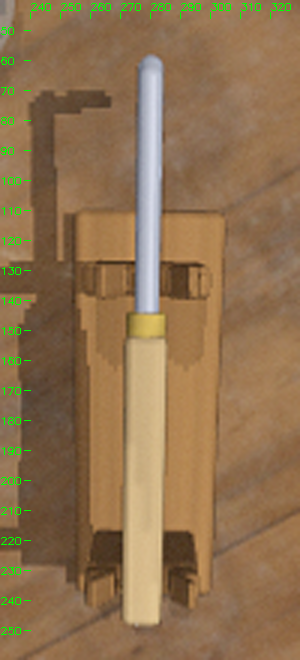

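```bash
python3 -m creep '[{"grip":85,"linear":[2.2,-4,30],"rot":[0,0,0.016]},{"grip":85,"linear":[0,0,35],"rot":[0,0,0]},{"grip":85,"linear":[0,0,35],"rot":[0,0,0]},{"grip":85,"linear":[0,0,30],"rot":[0,0,0]},{"grip":85,"linear":[0,0,20],"rot":[0,0,0]},{"grip":85,"linear":[0,0,20],"rot":[0,0,0]},{"grip":85,"linear":[0,0,12],"rot":[0,0,0]},{"grip":85,"linear":[0,0,7],"rot":[0,0,0]},{"grip":85,"linear":[0,0,0],"rot":[0,0,0]},{"grip":85,"linear":[0,0,0],"rot":[0,0,0]}]'; python3 - <<'E'
from h import *
p,d=imaging.capture("wrist");cv2.imwrite("pics/w2.png",p[:,:,::-1])
p,d=imaging.capture("scene");crop(p,200,200,340,320,"s2.png",5)
E
```

```text
time_s: 2.98
eef_pos: [465.2, 168.2, 42.9]
ee_rot: [0.0, 1.0, -0.009, 0.0]
force: [-0.3, 0.3, 0.9]
grip_width: 0.997
```

View pics/w2.png

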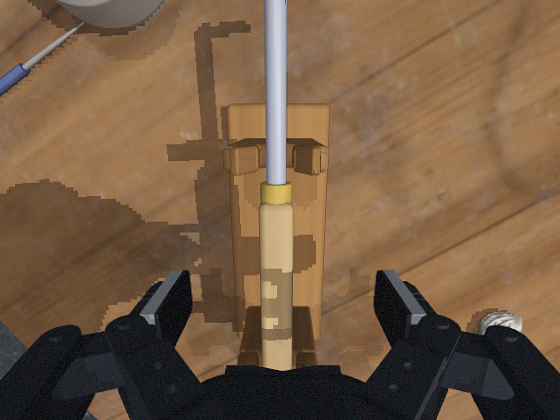

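View pics/s2.png

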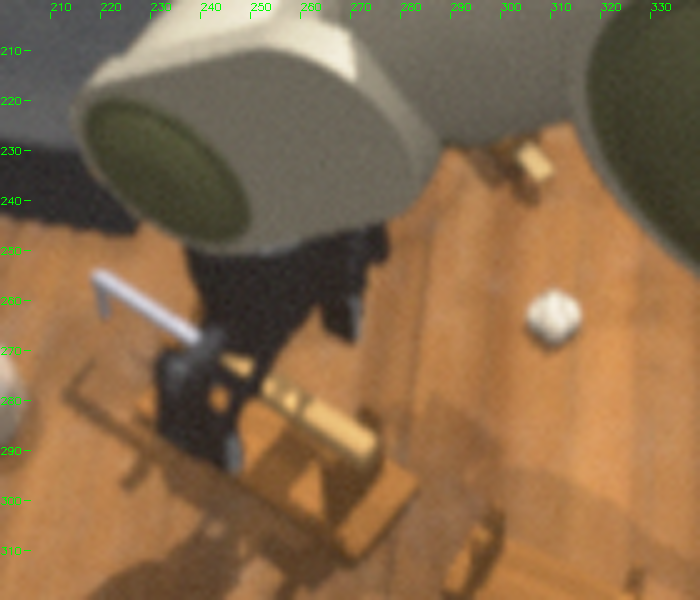

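The handle sits between the fingers, about 5 px (roughly 2 mm) left of mid. I'll shift 2 mm and close.

```bash
python3 -m creep '[{"grip":60,"linear":[0,-1.8,1],"rot":[0,0,0]},{"grip":30,"linear":[0,0,0],"rot":[0,0,0]},{"grip":12,"linear":[0,0,0],"rot":[0,0,0]},{"grip":12,"linear":[0,0,0],"rot":[0,0,0]},{"grip":12,"linear":[0,0,0],"rot":[0,0,0]},{"grip":12,"linear":[0,0,0],"rot":[0,0,0]},{"grip":12,"linear":[0,0,0],"rot":[0,0,0]},{"grip":12,"linear":[0,0,0],"rot":[0,0,0]}]' 30;  python3 -m creep '[{"grip":5,"linear":[0,0,0],"rot":[0,0,0]},{"grip":5,"linear":[0,0,0],"rot":[0,0,0]},{"grip":5,"linear":[0,0,0],"rot":[0,0,0]},{"grip":5,"linear":[0,0,0],"rot":[0,0,0]}]' 110
```

```text
time_s: 3.75
eef_pos: [465.0, 170.7, 41.4]
ee_rot: [0.0, 1.0, -0.008, 0.0]
force: [-0.1, -0.6, 2.0]
grip_width: 0.16
time_s: 4.08
eef_pos: [465.0, 170.7, 41.6]
ee_rot: [0.0, 1.0, -0.008, 0.0]
force: [-1.2, -0.3, 5.3]
grip_width: 0.136
```

```bash
python3 -m creep '[{"grip":5,"linear":[0,0,-5],"rot":[0,0,0]},{"grip":5,"linear":[0,0,-8],"rot":[0,0,0]},{"grip":5,"linear":[0,0,-15],"rot":[0,0,0]},{"grip":5,"linear":[0,0,-30],"rot":[0,0,0]},{"grip":5,"linear":[0,0,-35],"rot":[0,0,0]},{"grip":5,"linear":[0,0,-35],"rot":[0,0,0]},{"grip":5,"linear":[0,0,-35],"rot":[0,0,0]},{"grip":5,"linear":[0,0,-35],"rot":[0,0,0]},{"grip":5,"linear":[0,0,-35],"rot":[0,0,0]},{"grip":5,"linear":[0,0,0],"rot":[0,0,0]},{"grip":5,"linear":[0,0,0],"rot":[0,0,0]}]'; python3 - <<'E'
from h import *
p,d=imaging.capture("wrist");cv2.imwrite("pics/w3.png",p[:,:,::-1])
p,d=imaging.capture("scene");crop(p,190,130,330,250,"s3.png",5)
E
```

```text
time_s: 5.0
eef_pos: [465.3, 170.8, 276.0]
ee_rot: [-0.0, 1.0, -0.008, 0.002]
force: [0.5, -0.1, -1.4]
grip_width: 0.139
```

View pics/w3.png

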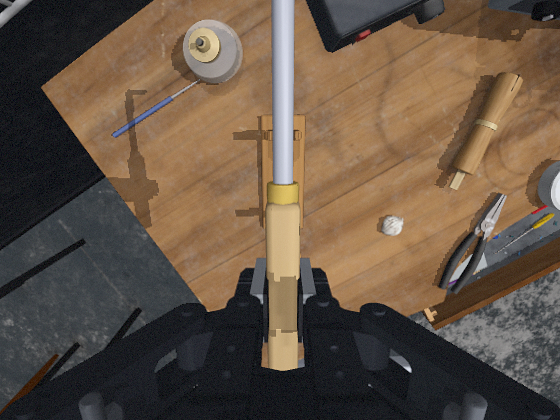

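View pics/s3.png

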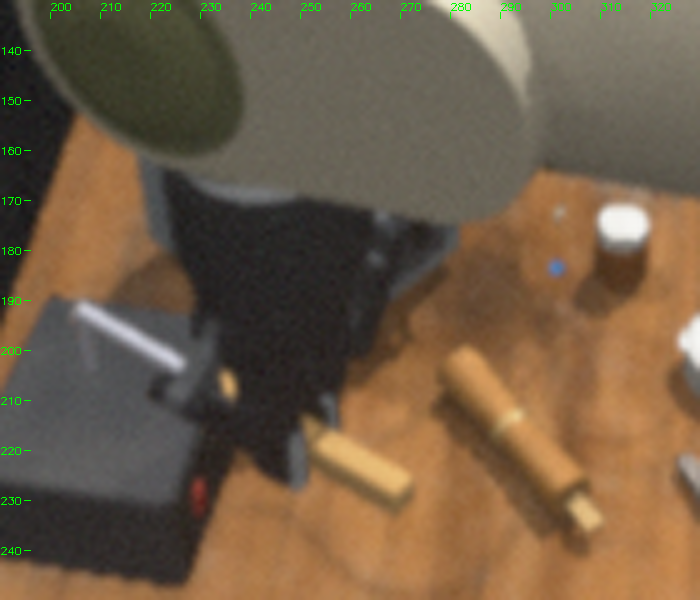

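The pole is gripped level, and the hook is out of the wrist camera's frame. I'll enlarge the eye in both fixed views to pin it down.

```bash
python3 - <<'E'
from h import *
t=cv2.imread("pics/top0.png")[:,:,::-1];s=cv2.imread("pics/scene0.png")[:,:,::-1]
crop(t,325,112,365,145,"e1.png",18);crop(s,235,118,285,150,"e2.png",15)
E
```

```text
(no output)
```

View pics/e1.png

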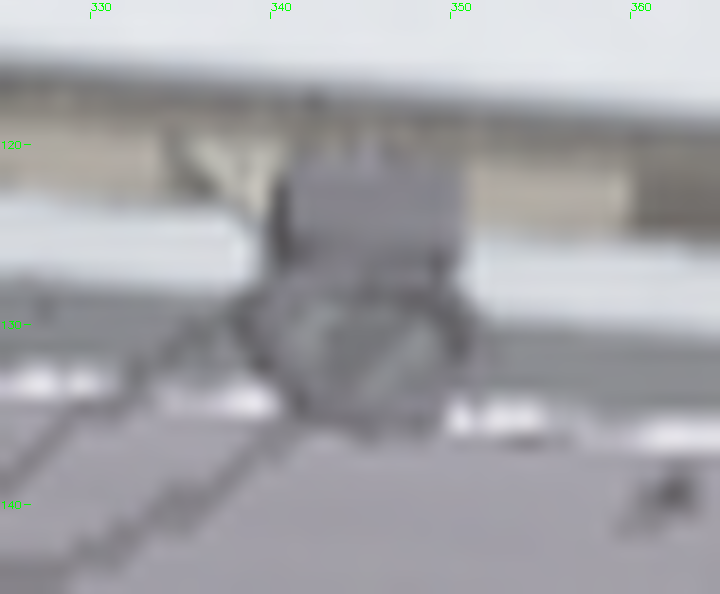

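View pics/e2.png

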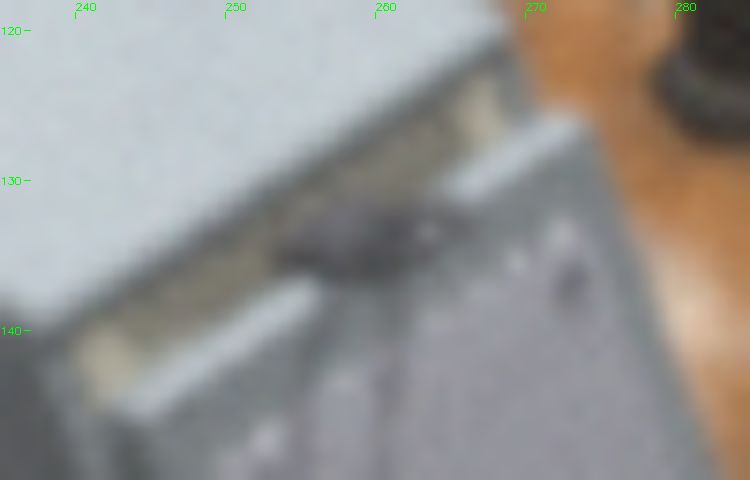

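```bash
python3 - <<'E'
from h import *
from scipy.optimize import least_squares
np.set_printoptions(precision=2,suppress=True)
T=imaging.camera_params("top");S=imaging.camera_params("scene")
def W(q,p):
    c,s=np.cos(q[2]),np.sin(q[2]); return [q[0]+c*p[0]-s*p[1],q[1]+s*p[0]+c*p[1],p[2]]
def r(q):
    xf=q[3]
    L=[(T,(160,65,226),(321.5,65.5)),(T,(160,-65,226),(380.5,70)),(T,(xf,-65,226),(377.5,118.5)),(T,(xf,65,226),(317,115)),
     (S,(160,65,226),(213,124)),(S,(160,-65,226),(242,106)),(S,(xf,-65,226),(269,121)),(S,(xf,65,226),(237,139.5)),
     (S,(0,65,0),(255,199))]
    return np.concatenate([proj(P,W(q,p))-np.array(o) for P,p,o in L])
f=least_squares(r,[654,-134,-.1,45],loss='soft_l1');q=f.x;print(q,r(q).reshape(-1,2))
e=W(q,(17,0,223));print("eye",e,"px",proj(T,e),proj(S,e)); print("hinge",W(q,(-9,0,120)))
for R in (10,12.5,15):
    a=np.linspace(0,2*np.pi,73); pts=[W(q,(17+R*np.cos(t)*np.cos(.5236),R*np.sin(t),223-R*np.cos(t)*.5)) for t in a]
    for n,P in(("T",T),("S",S)):
        z=np.array([proj(P,p) for p in pts]);print(R,n,z.min(0),z.max(0))
E
```

```text
[ 654.17 -134.31   -0.1    50.49] [[-1.29  0.  ]
 [ 0.73 -0.22]
 [ 0.79  0.63]
 [-0.64 -0.49]
 [-2.47  0.27]
 [ 0.68 -1.09]
 [ 0.18 -2.5 ]
 [ 0.1   0.02]
 [ 0.32  5.54]]
eye [np.float64(671.0937096397402), np.float64(-135.96834864561473), 223] px [345.97 132.63] [262.26 134.24]
hinge [np.float64(645.2174350120205), np.float64(-133.43489026016022), 120]
10 T [341.2  129.45] [350.74 135.85]
10 S [258.99 132.57] [265.54 135.92]
12.5 T [340.01 128.66] [351.93 136.67]
12.5 S [258.17 132.16] [266.36 136.34]
15 T [338.82 127.88] [353.13 137.48]
15 S [257.36 131.74] [267.18 136.76]
```

```bash
python3 -m creep '[{"grip":5,"linear":[0,15,-10],"rot":[0,0,0]},{"grip":5,"linear":[12,32,-7],"rot":[0,0,0]},{"grip":5,"linear":[12,32,-7],"rot":[0,0,0]},{"grip":5,"linear":[12,32,0],"rot":[0,0,0]},{"grip":5,"linear":[12,32,0],"rot":[0,0,0]},{"grip":5,"linear":[12,32,0],"rot":[0,0,0]},{"grip":5,"linear":[12,32,0],"rot":[0,0,0]},{"grip":5,"linear":[12,32,0],"rot":[0,0,0]},{"grip":5,"linear":[15,30,0],"rot":[0,0,0.084]},{"grip":5,"linear":[0,0,0],"rot":[0,0,0]},{"grip":5,"linear":[0,0,0],"rot":[0,0,0]},{"grip":5,"linear":[0,0,0],"rot":[0,0,0]}]'; python3 - <<'E'
from h import *; import pickle
W=imaging.camera_params("wrist");p,d=imaging.capture("wrist");cv2.imwrite("pics/w4.png",p[:,:,::-1]);pickle.dump((W,d),open("pics/w4.pkl","wb"))
p,d=imaging.capture("top");cv2.imwrite("pics/t4.png",p[:,:,::-1])
p,d=imaging.capture("scene");cv2.imwrite("pics/s4.png",p[:,:,::-1])
E
```

```text
time_s: 6.1
eef_pos: [559.2, -99.4, 297.1]
ee_rot: [-0.001, 0.999, -0.05, -0.001]
force: [0.5, 0.2, -0.9]
grip_width: 0.138
```

View pics/w4.png

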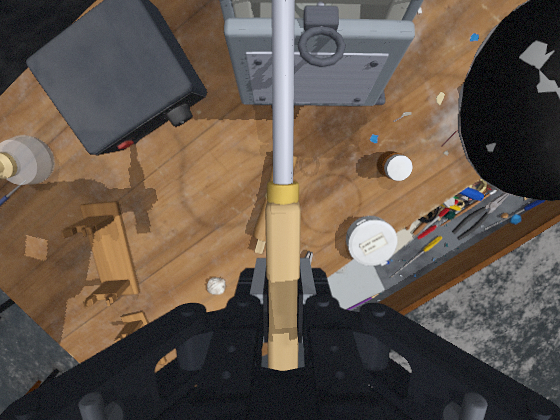

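View pics/t4.png

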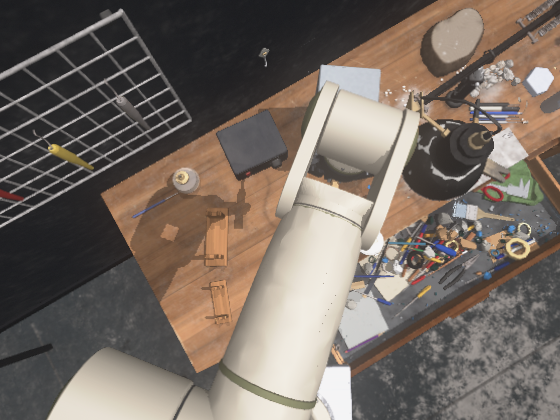

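View pics/s4.png

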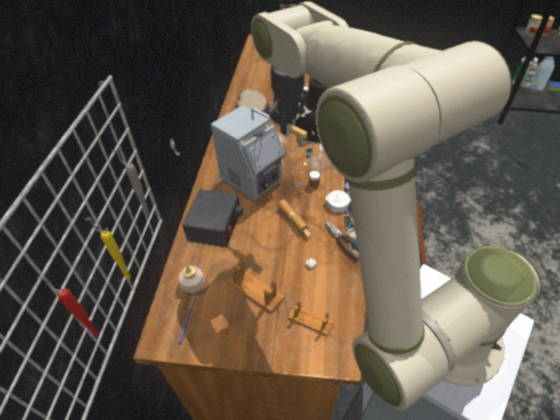

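The wrist view shows the ring clearly at (322,44), just right of the rod. Enlarging it and the scene view.

```bash
python3 - <<'E'
from h import *; import pickle
np.set_printoptions(precision=1,suppress=True)
p=cv2.imread("pics/w4.png")[:,:,::-1];crop(p,285,0,365,75,"w4c.png",8)
s=cv2.imread("pics/s4.png")[:,:,::-1];crop(s,210,85,330,185,"s4c.png",6)
E
```

```text
(no output)
```

View pics/w4c.png

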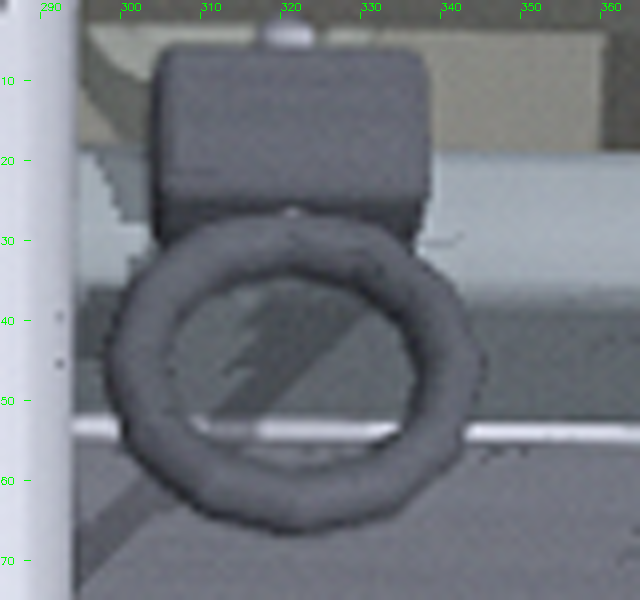

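View pics/s4c.png

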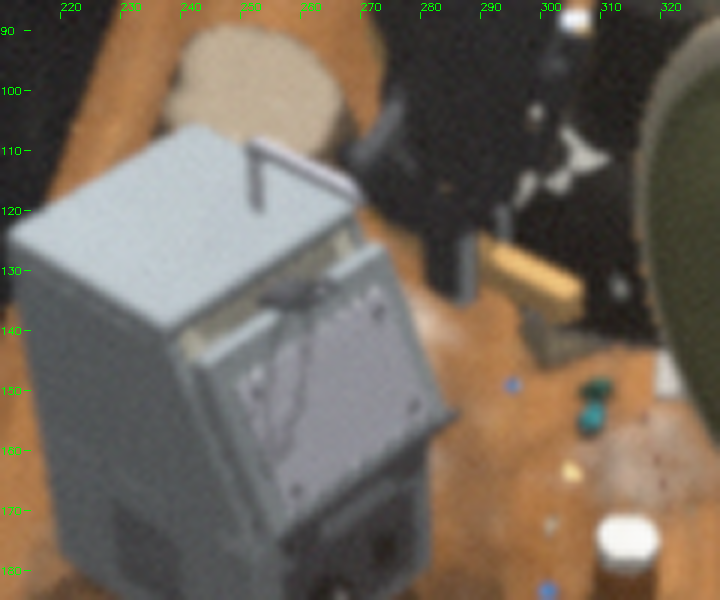

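Ring in the wrist image: outer 298–344.5 × 26.5–66.5, inner 305–337 × 34–58.5. In the scene image the hook tip is at (252,119.5) and the elbow at (251.5,109).

```bash
python3 - <<'E'
from h import *; import pickle
from scipy.optimize import least_squares
np.set_printoptions(precision=2,suppress=True)
W,dw=pickle.load(open("pics/w4.pkl","rb"))
S=imaging.camera_params("scene")
a=np.linspace(0,2*np.pi,181);c,s=np.cos(-.1),np.sin(-.1)
def ring(e,R):
    l=np.stack([R*np.cos(a)*np.cos(.5236),R*np.sin(a),-R*np.cos(a)*.5],1)
    return np.stack([e[0]+c*l[:,0]-s*l[:,1],e[1]+s*l[:,0]+c*l[:,1],e[2]+l[:,2]],1)
def r(e):
    z=np.array([proj(W,p) for p in ring(e,12.5)])
    m=np.r_[z.min(0),z.max(0)]
    return m-np.array([301.5,30.3,340.8,62.5])
f=least_squares(r,[674,-134,223]);print(f.x,f.fun)
for h in (223,): 
    g=least_squares(lambda q:r([q[0],q[1],h]),[674,-134]);print(g.x,g.fun)
st=sensors.sense();print(st['eef_pos'],st['ee_rot'])
from scipy.spatial.transform import Rotation as Ro
q=st['ee_rot'];R=Ro.from_quat([q[1],q[2],q[3],q[0]]).as_matrix()
tip=st['eef_pos']+R@np.array([125,0,-19+36]);elb=st['eef_pos']+R@np.array([125,0,-19]);
print("tip",tip,proj(S,tip),proj(S,elb))
tail=st['eef_pos']+R@np.array([-55,0,-19-8]);print(proj(S,tail))
E
```

```text
[ 676.43 -136.2   217.76] [ 0.08 -0.1  -0.08  0.09]
[ 675.41 -135.51] [-0.39 -0.49  0.4   0.49]
[559.34 -98.8  298.18] [-0.    1.   -0.05 -0.  ]
tip [ 683.73 -111.09  281.13] [251.78 119.63] [250.87 108.1 ]
[304.47 132.85]
```

```bash
python3 -m creep '[{"grip":5,"linear":[-3.4,12.3,5],"rot":[0,0,0]},{"grip":5,"linear":[-3.4,12.4,10],"rot":[0,0,0]},{"grip":5,"linear":[0,0,12],"rot":[0,0,0]},{"grip":5,"linear":[0,0,8],"rot":[0,0,0]},{"grip":5,"linear":[0,0,0],"rot":[0,0,0]},{"grip":5,"linear":[0,0,0],"rot":[0,0,0]},{"grip":5,"linear":[0,0,0],"rot":[0,0,0]}]'; cat > st.py <<'E'
from h import *; import sys
from scipy.spatial.transform import Rotation as Ro
np.set_printoptions(precision=2,suppress=True)
S=imaging.camera_params("scene")
st=sensors.sense();q=st['ee_rot'];R=Ro.from_quat([q[1],q[2],q[3],q[0]]).as_matrix()
t=st['eef_pos']+R@np.array([125,0,17.]);e=st['eef_pos']+R@np.array([125,0,-19.])
print("eef",st['eef_pos'],"tip",t,proj(S,t),proj(S,e),"force",st['force'],"R",R[:,0],R[:,2])
p,d=imaging.capture("scene");x,y=map(int,proj(S,t))
crop(p,x-35,y-30,x+45,y+40,sys.argv[1],9)
if len(sys.argv)>2:
    p,d=imaging.capture("wrist");cv2.imwrite("pics/"+sys.argv[2],p[:,:,::-1])
E
python3 st.py s5.png w5.png
```

```text
time_s: 6.83
eef_pos: [550.6, -123.6, 264.0]
ee_rot: [0.0, 0.999, -0.05, 0.0]
force: [0.3, 0.8, -1.8]
grip_width: 0.137
eef [ 550.57 -123.6   263.98] tip [ 674.97 -136.04  247.1 ] [260.75 126.66] [260.09 115.66] force [ 0.26  0.83 -1.78] R [ 1.  -0.1  0. ] [ 0. -0. -1.]
```

View pics/s5.png

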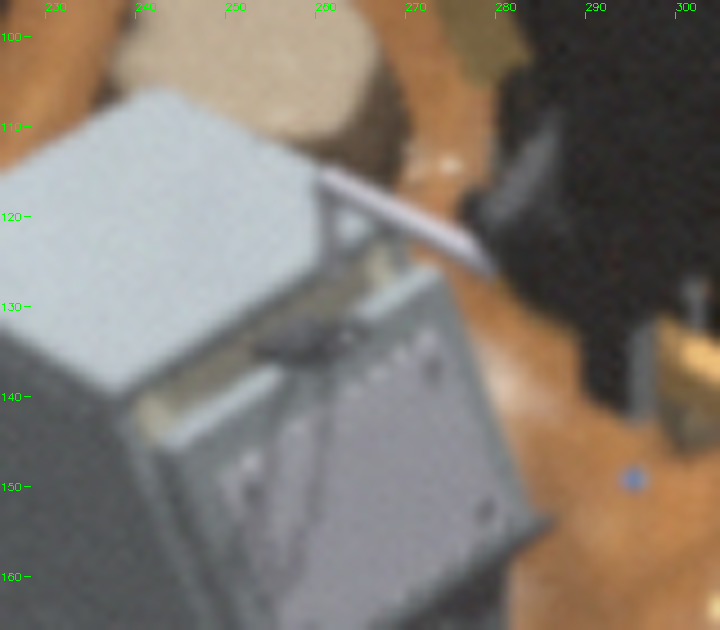

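View pics/w5.png

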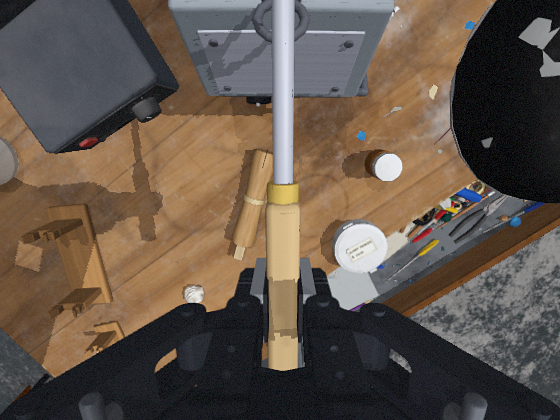

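```bash
python3 - <<'E'
from h import *
np.set_printoptions(precision=2,suppress=True)
p=cv2.imread("pics/w5.png")[:,:,::-1];crop(p,240,0,325,60,"w5c.png",9)
W=imaging.camera_params("wrist")
for e in ((674.5,-135,223),(676.4,-136.2,217.8),(673,-134,223)):
  for R in (10,15):
    print(e,R,proj(W,(e[0]-R*.866,e[1]+.087*R,e[2]+R*.5)),proj(W,(e[0],e[1]+R,e[2])),proj(W,(e[0],e[1]-R,e[2])))
E
```

```text
(674.5, -135, 223) 10 [279.8   37.04] [260.73  23.44] [299.    19.24]
(674.5, -135, 223) 15 [279.78  45.14] [251.2   24.53] [308.6   18.23]
(676.4, -136.2, 217.8) 10 [281.77  35.42] [263.17  22.21] [300.42  18.13]
(676.4, -136.2, 217.8) 15 [281.77  43.27] [253.89  23.26] [309.76  17.15]
(673, -134, 223) 10 [278.16  40.43] [259.15  26.79] [297.34  22.59]
(673, -134, 223) 15 [278.12  48.54] [249.65  27.88] [306.91  21.58]
```

View pics/w5c.png

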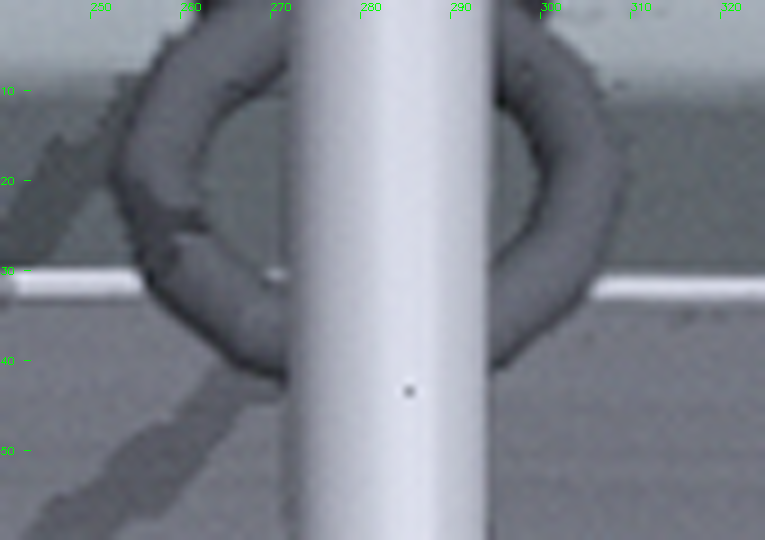

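```bash
python3 -m creep '[{"grip":5,"linear":[0,-0.7,6],"rot":[0,0,0]},{"grip":5,"linear":[0,0,5],"rot":[0,0,0]},{"grip":5,"linear":[0,0,2],"rot":[0,0,0]},{"grip":5,"linear":[0,0,2],"rot":[0,0,0]},{"grip":5,"linear":[0,0,0],"rot":[0,0,0]}]'; python3 -m creep '[{"grip":5,"linear":[0,0,2],"rot":[0,0,0]},{"grip":5,"linear":[0,0,2],"rot":[0,0,0]},{"grip":5,"linear":[0,0,0],"rot":[0,0,0]}]';python3 st.py s6.png
```

```text
time_s: 7.35
eef_pos: [550.3, -123.0, 247.8]
ee_rot: [-0.0, 0.999, -0.05, -0.0]
force: [0.6, 0.5, -0.8]
grip_width: 0.141
time_s: 7.6
eef_pos: [550.3, -123.1, 243.9]
ee_rot: [-0.0, 0.999, -0.05, -0.0]
force: [0.3, 1.3, -1.6]
grip_width: 0.144
eef [ 550.33 -123.06  243.91] tip [ 674.7  -135.56  226.86] [261.09 132.74] [260.43 122.02] force [ 0.28  1.35 -1.64] R [ 0.99 -0.1  -0.  ] [-0.  0. -1.]
```

View pics/s6.png

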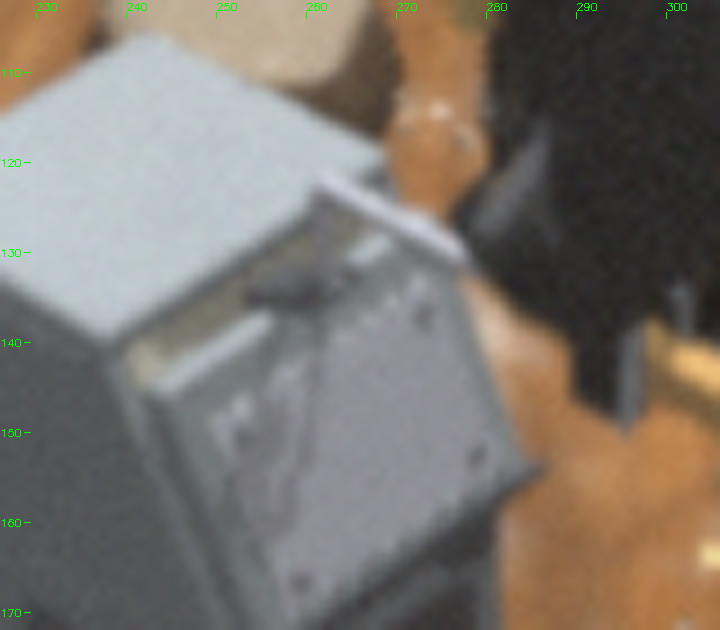

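No contact yet, with the tip at 227 between the rims. Going on down.

```bash
python3 -m creep '[{"grip":5,"linear":[0,0,2],"rot":[0,0,0]},{"grip":5,"linear":[0,0,2],"rot":[0,0,0]},{"grip":5,"linear":[0,0,0],"rot":[0,0,0]}]'; python3 -m creep '[{"grip":5,"linear":[0,0,2],"rot":[0,0,0]},{"grip":5,"linear":[0,0,2],"rot":[0,0,0]},{"grip":5,"linear":[0,0,0],"rot":[0,0,0]}]';python3 -m creep '[{"grip":5,"linear":[0,0,2],"rot":[0,0,0]},{"grip":5,"linear":[0,0,2],"rot":[0,0,0]},{"grip":5,"linear":[0,0,0],"rot":[0,0,0]}]';python3 -m creep '[{"grip":5,"linear":[0,0,2],"rot":[0,0,0]},{"grip":5,"linear":[0,0,0],"rot":[0,0,0]}]';python3 st.py s7.png
```

```text
time_s: 7.9
eef_pos: [550.3, -123.0, 239.8]
ee_rot: [-0.0, 0.999, -0.05, -0.0]
force: [-0.2, -0.3, -0.6]
grip_width: 0.14
time_s: 8.15
eef_pos: [550.3, -123.0, 235.8]
ee_rot: [-0.0, 0.999, -0.05, -0.0]
force: [-0.1, 0.3, -1.1]
grip_width: 0.142
time_s: 8.4
eef_pos: [550.3, -123.0, 231.8]
ee_rot: [-0.0, 0.999, -0.05, -0.0]
force: [-0.4, -0.3, -1.7]
grip_width: 0.141
time_s: 8.57
eef_pos: [550.4, -123.0, 229.9]
ee_rot: [-0.0, 0.999, -0.05, -0.0]
force: [-0.9, 0.8, -2.0]
grip_width: 0.143
eef [ 550.35 -123.05  229.92] tip [ 674.72 -135.55  212.87] [261.33 136.78] [260.68 126.24] force [-0.89  0.76 -2.  ] R [ 0.99 -0.1  -0.  ] [-0.  0. -1.]
```

View pics/s7.png

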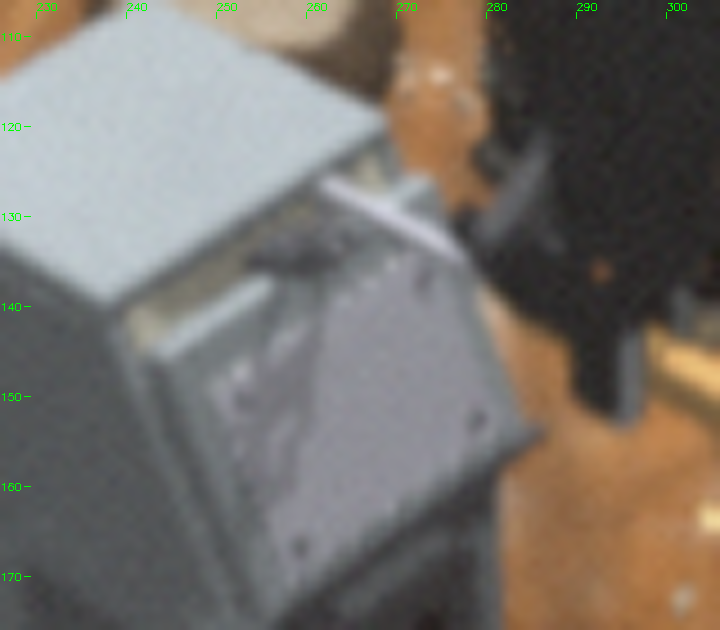

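The prong stands in the eye with the hatch shut and no load. Next, the pull path: the pole pitches up with the arc so the prong stays roughly square to the pull.

```bash
cat > plan.py <<'E'
from h import *
from scipy.spatial.transform import Rotation as Ro
np.set_printoptions(precision=2,suppress=True)
# eye shut
E0=np.array([675.,-135.3]); yaw=-.1; k=np.array([np.cos(yaw),np.sin(yaw)])
def tgt(th,st,gain=.55,depth=11.5):
    ps=gain*th; c,s=np.cos(th),np.sin(th)
    E=np.array([25.8*c-102.7*s,25.8*s+102.7*c]); a=np.pi/6-th
    rd=np.array([-np.cos(a),np.sin(a)])
    o=np.array([-.906*c-.4226*s,.4226*c-.906*s])
    tip=E+7*rd+st*o+depth*np.array([np.sin(ps),-np.cos(ps)])
    w=np.r_[E0-26*k+k*tip[0],120+tip[1]]
    R=Ro.from_euler('z',yaw)*Ro.from_matrix(np.diag([1.,-1,-1]))*Ro.from_euler('y',ps)
    return w-R.apply([125,0,17.]),R,w
def cur():
    st=sensors.sense();q=st['ee_rot'];return st['eef_pos'],Ro.from_quat([q[1],q[2],q[3],q[0]]),st
def rows(seq,start=None):
    p,R,_=cur() if start is None else start
    for th,s in seq:
        P,Q,w=tgt(th,s); l=R.inv().apply(P-p); r=(R.inv()*Q).as_rotvec()
        print(f"th{th:.2f} st{s}",l.round(1),r.round(3),"tip",w); p,R=P,Q
if __name__=="__main__":
    rows([(0,0)]+[(.05*i,min(3,.5*i)) for i in range(1,24)])
    for st in(6,10,14,18,22): rows([(1.12,st)],tgt(1.12,st-4)[:2]+(0,))
E
python3 plan.py
```

```text
th0.00 st0 [-6.  -0.3 -1.6] [-0.  0. -0.] tip [ 668.77 -134.67  214.7 ]
th0.05 st0.5 [-5.9 -0.   2.4] [0.   0.03 0.  ] tip [ 663.32 -134.13  215.75]
th0.10 st1.0 [-5.9 -0.   2.6] [-0.    0.03  0.  ] tip [ 657.81 -133.58  216.49]
th0.15 st1.5 [-6.   0.   2.7] [0.   0.03 0.  ] tip [ 652.27 -133.02  216.92]
th0.20 st2.0 [-6.  -0.   2.9] [0.   0.03 0.  ] tip [ 646.71 -132.46  217.04]
th0.25 st2.5 [-6.  0.  3.] [-0.    0.03 -0.  ] tip [ 641.14 -131.9   216.85]
th0.30 st3 [-6.  -0.   3.2] [0.   0.03 0.  ] tip [ 635.59 -131.35  216.35]
th0.35 st3 [-5.5 -0.   3.5] [ 0.    0.03 -0.  ] tip [ 630.56 -130.84  215.5 ]
th0.40 st3 [-5.5  0.   3.6] [0.   0.03 0.  ] tip [ 625.58 -130.34  214.39]
th0.45 st3 [-5.5 -0.   3.7] [0.   0.03 0.  ] tip [ 620.67 -129.85  213.02]
th0.50 st3 [-5.5  0.   3.8] [ 0.    0.03 -0.  ] tip [ 615.83 -129.36  211.4 ]
th0.55 st3 [-5.5 -0.   3.9] [0.   0.03 0.  ] tip [ 611.08 -128.89  209.54]
th0.60 st3 [-5.5 -0.   4.1] [0.   0.03 0.  ] tip [ 606.44 -128.42  207.43]
th0.65 st3 [-5.5  0.   4.2] [-0.    0.03 -0.  ] tip [ 601.9  -127.97  205.08]
th0.70 st3 [-5.5  0.   4.3] [0.
[... 385 characters left out ...]
 0.03  0.  ] tip [ 577.71 -125.54  186.39]
th1.00 st3 [-5.3 -0.   5. ] [ 0.    0.03 -0.  ] tip [ 574.28 -125.19  182.58]
th1.05 st3 [-5.3  0.   5.1] [-0.    0.03  0.  ] tip [ 571.05 -124.87  178.6 ]
th1.10 st3 [-5.2 -0.   5.3] [ 0.    0.03 -0.  ] tip [ 568.02 -124.57  174.46]
th1.15 st3 [-5.2  0.   5.4] [0.   0.03 0.  ] tip [ 565.21 -124.28  170.16]
th1.12 st6 [-4.  -0.   0.3] [0. 0. 0.] tip [ 564.56 -124.22  170.86]
th1.12 st10 [-4.   0.   0.3] [0. 0. 0.] tip [ 561.47 -123.91  168.34]
th1.12 st14 [-4.  -0.   0.3] [0. 0. 0.] tip [ 558.39 -123.6   165.81]
th1.12 st18 [-4.   0.   0.3] [0. 0. 0.] tip [ 555.3  -123.29  163.28]
th1.12 st22 [-4.  -0.   0.3] [0. 0. 0.] tip [ 552.22 -122.98  160.76]
```

```bash
python3 -m creep '[{"grip":5,"linear":[-3,-0.2,0],"rot":[0,0,0]},{"grip":5,"linear":[-3,0,0],"rot":[0,0,0]},{"grip":5,"linear":[-2,0,0.8],"rot":[0,0.01,0]},{"grip":5,"linear":[-2,0,0.8],"rot":[0,0.01,0]},{"grip":5,"linear":[-2,0,0.8],"rot":[0,0.01,0]},{"grip":5,"linear":[0,0,0],"rot":[0,0,0]}]';python3 -m creep '[{"grip":5,"linear":[-3,0,1.3],"rot":[0,0.014,0]},{"grip":5,"linear":[-3,0,1.3],"rot":[0,0.014,0]},{"grip":5,"linear":[0,0,0],"rot":[0,0,0]}]'; python3 st.py s8.png; python3 -c "
from plan import *
rows([(.15,1.5)])"
```

```text
time_s: 9.12
eef_pos: [538.0, -121.6, 227.8]
ee_rot: [0.001, 0.999, -0.05, 0.015]
force: [0.2, -0.0, -1.0]
grip_width: 0.139
time_s: 9.37
eef_pos: [531.9, -120.9, 224.8]
ee_rot: [0.001, 0.998, -0.05, 0.029]
force: [1.4, 0.2, -1.6]
grip_width: 0.144
eef [ 531.92 -120.94  224.76] tip [ 657.06 -133.54  215.08] [265.84 138.72] [265.86 128.46] force [ 1.41  0.24 -1.63] R [ 0.99 -0.1   0.06] [ 0.06 -0.01 -1.  ]
th0.15 st1.5 [-5.3 -0.   1.1] [-0.    0.03 -0.  ] tip [ 652.27 -133.02  216.92]
```

View pics/s8.png

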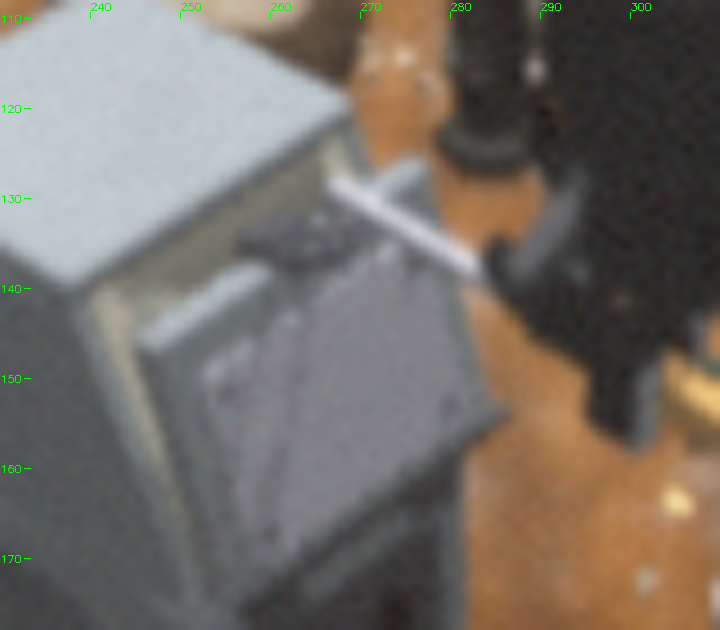

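The gap behind the hatch is growing and the pull is about 1.4 N. Carrying on.

```bash
python3 -m creep '[{"grip":5,"linear":[-3,0,0.8],"rot":[0,0.015,0]},{"grip":5,"linear":[-3,0,0.8],"rot":[0,0.015,0]},{"grip":5,"linear":[-3,0,1.4],"rot":[0,0.014,0]},{"grip":5,"linear":[-3,0,1.4],"rot":[0,0.014,0]},{"grip":5,"linear":[-3,0,1.5],"rot":[0,0.014,0]},{"grip":5,"linear":[-3,0,1.5],"rot":[0,0.014,0]},{"grip":5,"linear":[-3,0,1.6],"rot":[0,0.014,0]},{"grip":5,"linear":[-3,0,1.6],"rot":[0,0.014,0]},{"grip":5,"linear":[-3,0,1.7],"rot":[0,0.014,0]},{"grip":5,"linear":[-2.8,0,1.7],"rot":[0,0.014,0]},{"grip":5,"linear":[0,0,0],"rot":[0,0,0]}]'; python3 st.py s9.png w9.png; python3 -c "
from plan import *
rows([(.4,3),(.6,3)])"
```

```text
time_s: 10.33
eef_pos: [504.3, -118.1, 207.1]
ee_rot: [0.005, 0.994, -0.05, 0.1]
force: [0.5, 0.6, -1.8]
grip_width: 0.143
eef [ 504.32 -118.13  207.06] tip [ 629.58 -130.76  215.25] [273.14 142.71] [274.73 133.36] force [ 0.53  0.64 -1.85] R [ 0.98 -0.1   0.2 ] [ 0.2  -0.02 -0.98]
th0.40 st3 [-5.2 -0.1  2.9] [ 0.    0.02 -0.  ] tip [ 625.58 -130.34  214.39]
th0.60 st3 [-21.4  -0.   16.4] [0.   0.11 0.  ] tip [ 606.44 -128.42  207.43]
```

View pics/s9.png

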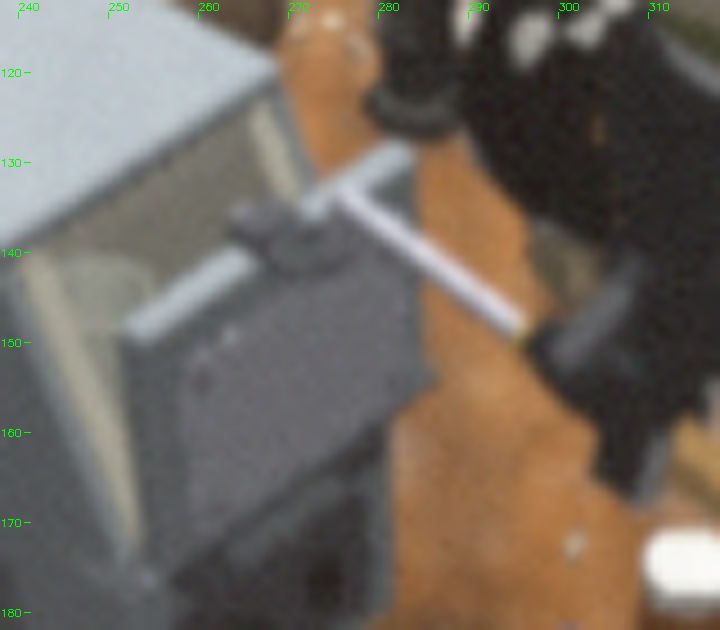

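View pics/w9.png

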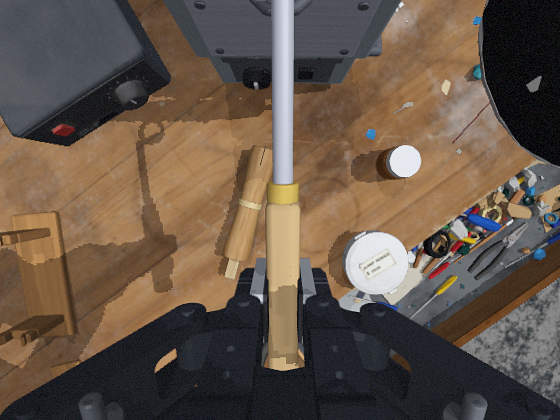

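The hatch is following at about 0.36 rad with a light load. Continuing.

```bash
python3 -m creep '[{"grip":5,"linear":[-2.6,0,1.5],"rot":[0,0.012,0]},{"grip":5,"linear":[-2.6,0,1.5],"rot":[0,0.012,0]},{"grip":5,"linear":[-2.7,0,1.8],"rot":[0,0.014,0]},{"grip":5,"linear":[-2.7,0,1.8],"rot":[0,0.014,0]},{"grip":5,"linear":[-2.7,0,1.9],"rot":[0,0.014,0]},{"grip":5,"linear":[-2.7,0,1.9],"rot":[0,0.014,0]},{"grip":5,"linear":[-2.7,0,2],"rot":[0,0.014,0]},{"grip":5,"linear":[-2.7,0,2],"rot":[0,0.014,0]},{"grip":5,"linear":[-2.7,0,2],"rot":[0,0.014,0]},{"grip":5,"linear":[-2.7,0,2],"rot":[0,0.014,0]},{"grip":5,"linear":[0,0,0],"rot":[0,0,0]}]';python3 -m creep '[{"grip":5,"linear":[-2.7,0,2.1],"rot":[0,0.014,0]},{"grip":5,"linear":[-2.7,0,2.1],"rot":[0,0.014,0]},{"grip":5,"linear":[-2.7,0,2.1],"rot":[0,0.014,0]},{"grip":5,"linear":[-2.7,0,2.1],"rot":[0,0.014,0]},{"grip":5,"linear":[-2.7,0,2.2],"rot":[0,0.014,0]},{"grip":5,"linear":[-2.7,0,2.2],"rot":[0,0.014,0]},{"grip":5,"linear":[0,0,0],"rot":[0,0,0]}]'; python3 st.py s10.png; python3 -c "
from plan import *
rows([(.8,3),(.9,3)])"
```

```text
time_s: 11.35
eef_pos: [483.3, -115.9, 182.0]
ee_rot: [0.008, 0.985, -0.049, 0.167]
force: [0.9, 0.7, -0.3]
grip_width: 0.139
time_s: 11.93
eef_pos: [472.8, -114.8, 164.1]
ee_rot: [0.01, 0.977, -0.049, 0.208]
force: [0.6, 1.0, -0.8]
grip_width: 0.145
eef [ 472.82 -114.82  164.13] tip [ 593.3  -126.98  199.5 ] [283.07 152.7 ] [287.06 145.43] force [ 0.64  0.97 -0.81] R [ 0.91 -0.09  0.41] [ 0.41 -0.04 -0.91]
th0.80 st3 [-5.8  0.   3.7] [-0.    0.02 -0.  ] tip [ 589.09 -126.68  196.68]
th0.90 st3 [-10.6   0.    9.6] [0.   0.06 0.  ] tip [ 581.33 -125.9   190.02]
```

View pics/s10.png

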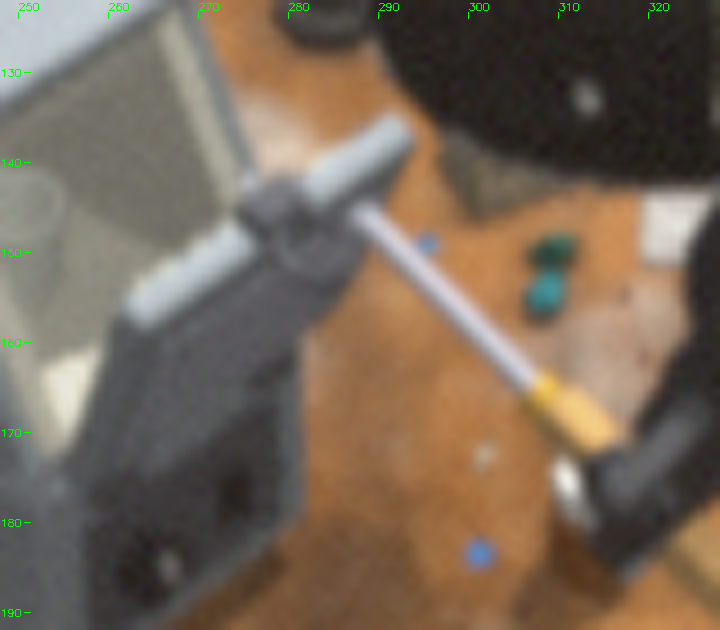

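```bash
python3 -m creep '[{"grip":5,"linear":[-2.9,0,1.8],"rot":[0,0.012,0]},{"grip":5,"linear":[-2.9,0,1.8],"rot":[0,0.012,0]},{"grip":5,"linear":[-2.7,0,2.3],"rot":[0,0.014,0]},{"grip":5,"linear":[-2.7,0,2.3],"rot":[0,0.014,0]},{"grip":5,"linear":[-2.7,0,2.4],"rot":[0,0.014,0]},{"grip":5,"linear":[-2.7,0,2.4],"rot":[0,0.014,0]},{"grip":5,"linear":[0,0,0],"rot":[0,0,0]}]';python3 -m creep '[{"grip":5,"linear":[-2.7,0,2.4],"rot":[0,0.014,0]},{"grip":5,"linear":[-2.7,0,2.4],"rot":[0,0.014,0]},{"grip":5,"linear":[0,0,0],"rot":[0,0,0]}]';python3 -m creep '[{"grip":5,"linear":[-2.7,0,2.5],"rot":[0,0.014,0]},{"grip":5,"linear":[-2.7,0,2.5],"rot":[0,0.014,0]},{"grip":5,"linear":[0,0,0],"rot":[0,0,0]}]'; python3 st.py s11.png; python3 -c "
from plan import *
rows([(1,3),(1.1,3)])"
```

```text
time_s: 12.57
eef_pos: [463.8, -113.9, 145.4]
ee_rot: [0.012, 0.968, -0.049, 0.247]
force: [1.8, 0.7, -1.2]
grip_width: 0.139
time_s: 12.82
eef_pos: [461.8, -113.8, 138.9]
ee_rot: [0.013, 0.964, -0.048, 0.26]
force: [0.7, 0.5, -0.6]
grip_width: 0.142
time_s: 13.07
eef_pos: [460.1, -113.8, 132.3]
ee_rot: [0.014, 0.96, -0.048, 0.274]
force: [1.5, 1.4, 1.3]
grip_width: 0.145
eef [ 460.07 -113.76  132.3 ] tip [ 574.63 -125.29  183.85] [288.27 159.94] [293.62 154.24] force [1.51 1.39 1.35] R [ 0.85 -0.09  0.53] [ 0.53 -0.05 -0.85]
th1.00 st3 [-1.3 -0.1  0.3] [ 0.   -0.01 -0.  ] tip [ 574.28 -125.19  182.58]
th1.10 st3 [-10.4  -0.   10.5] [-0.    0.06 -0.  ] tip [ 568.02 -124.57  174.46]
```

View pics/s11.png

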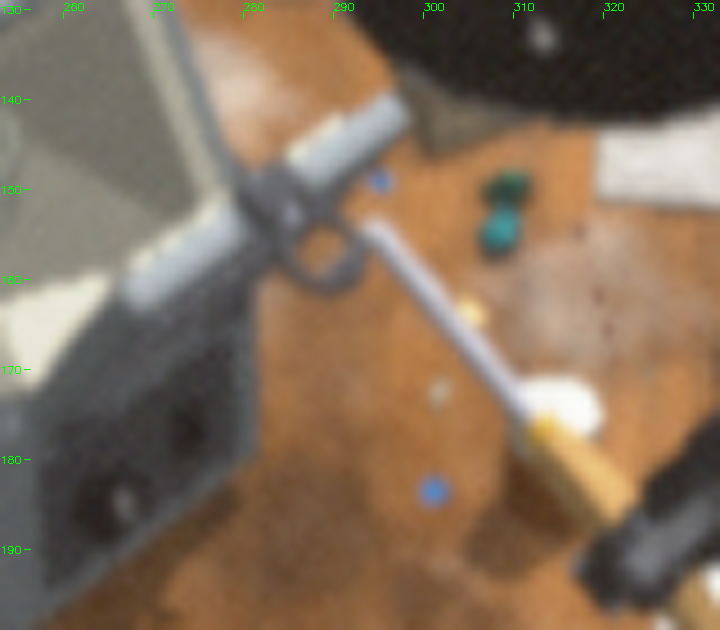

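```bash
python3 -m creep '[{"grip":5,"linear":[-2.3,0,1.6],"rot":[0,0.008,0]},{"grip":5,"linear":[-2.3,0,1.6],"rot":[0,0.008,0]},{"grip":5,"linear":[0,0,0],"rot":[0,0,0]}]';python3 -m creep '[{"grip":5,"linear":[-2.3,0,2],"rot":[0,0.01,0]},{"grip":5,"linear":[-2.3,0,2],"rot":[0,0.01,0]},{"grip":5,"linear":[0,0,0],"rot":[0,0,0]}]';python3 -m creep '[{"grip":5,"linear":[-2.3,0,2],"rot":[0,0.01,0]},{"grip":5,"linear":[-2.3,0,2],"rot":[0,0.01,0]},{"grip":5,"linear":[0,0,0],"rot":[0,0,0]}]'; python3 st.py s12.png; python3 -c "
from plan import *
rows([(1.1,3),(1.1,8)])"
```

```text
time_s: 13.37
eef_pos: [458.3, -113.7, 127.7]
ee_rot: [0.014, 0.958, -0.048, 0.282]
force: [2.7, 1.2, 2.4]
grip_width: 0.14
time_s: 13.62
eef_pos: [456.7, -113.6, 121.9]
ee_rot: [0.015, 0.955, -0.048, 0.292]
force: [3.3, 2.0, 4.2]
grip_width: 0.141
time_s: 13.87
eef_pos: [454.4, -112.9, 115.0]
ee_rot: [0.014, 0.953, -0.048, 0.3]
force: [1.5, 0.1, 0.9]
grip_width: 0.141
eef [ 454.4  -112.92  115.04] tip [ 565.98 -124.16  172.8 ] [290.59 164.39] [296.46 159.4 ] force [1.46 0.09 0.89] R [ 0.82 -0.08  0.57] [ 0.57 -0.06 -0.82]
th1.10 st3 [ 2.5  0.2 -0.8] [-0.   -0.01 -0.  ] tip [ 568.02 -124.57  174.46]
th1.10 st8 [-5.   0.   0.3] [0. 0. 0.] tip [ 564.1  -124.17  171.38]
```

View pics/s12.png

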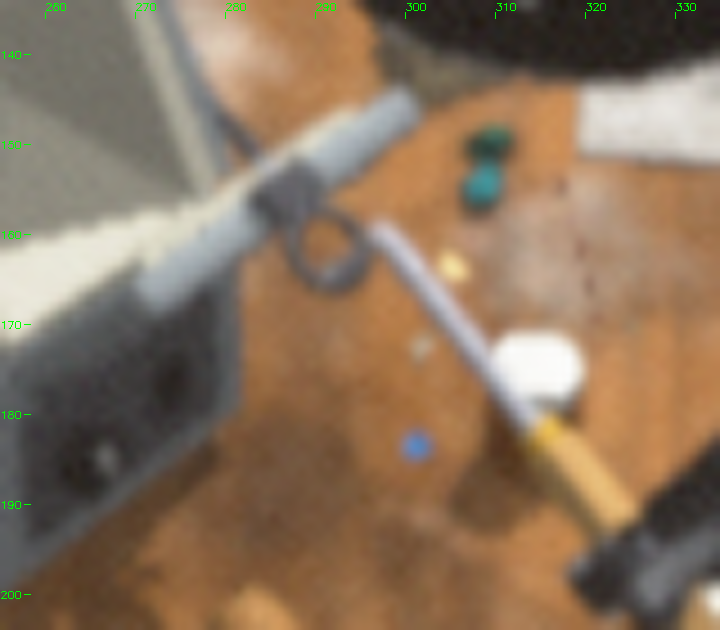

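The force rose to 5 N and then dropped, so it either snapped over or slipped. I'll compare the hatch's edge with the model.

```bash
python3 - <<'E'
from plan import *
S=imaging.camera_params("scene")
def pt(th,up,out,y):
    a=.4363-th; x=up*np.sin(a)-out*np.cos(a); z=up*np.cos(a)+out*np.sin(a)
    n=np.array([-k[1],k[0]]); return np.r_[E0-26*k+k*x+n*y,120+z]
for th in (.9,1.0,1.05,1.09,1.12,1.15,1.2):
    print(th,"edge L/R out9",proj(S,pt(th,100,9,62)),proj(S,pt(th,100,9,-62)),"out-9 R",proj(S,pt(th,100,-9,-62)),"eye",proj(S,pt(th,104,20,0)))
E
python3 st.py s13.png w13.png
```

```text
0.9 edge L/R out9 [266.71 161.75] [296.74 139.87] out-9 R [292.42 135.28] eye [285.35 152.65]
1.0 edge L/R out9 [269.07 164.71] [298.96 142.67] out-9 R [294.88 137.76] eye [287.59 155.83]
1.05 edge L/R out9 [270.18 166.23] [300.   144.12] out-9 R [296.06 139.07] eye [288.63 157.46]
1.09 edge L/R out9 [271.05 167.48] [300.8  145.31] out-9 R [296.98 140.16] eye [289.43 158.78]
1.12 edge L/R out9 [271.68 168.42] [301.38 146.21] out-9 R [297.66 140.99] eye [290.   159.78]
1.15 edge L/R out9 [272.29 169.36] [301.94 147.11] out-9 R [298.32 141.83] eye [290.55 160.78]
1.2 edge L/R out9 [273.27 170.96] [302.83 148.64] out-9 R [299.39 143.26] eye [291.42 162.45]
eef [ 454.52 -112.98  115.24] tip [ 566.12 -124.21  172.97] [290.57 164.31] [296.43 159.32] force [ 1.4   0.58 -0.45] R [ 0.82 -0.08  0.57] [ 0.57 -0.06 -0.82]
```

View pics/w13.png

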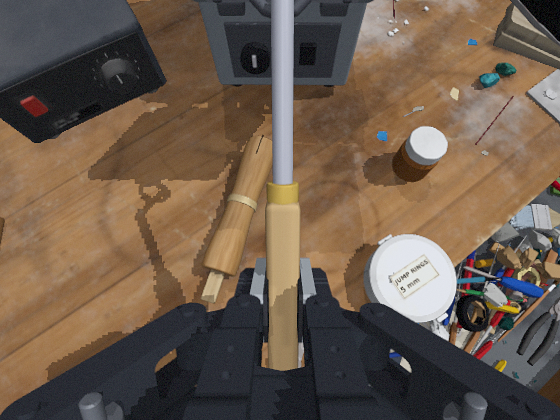

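View pics/s13.png

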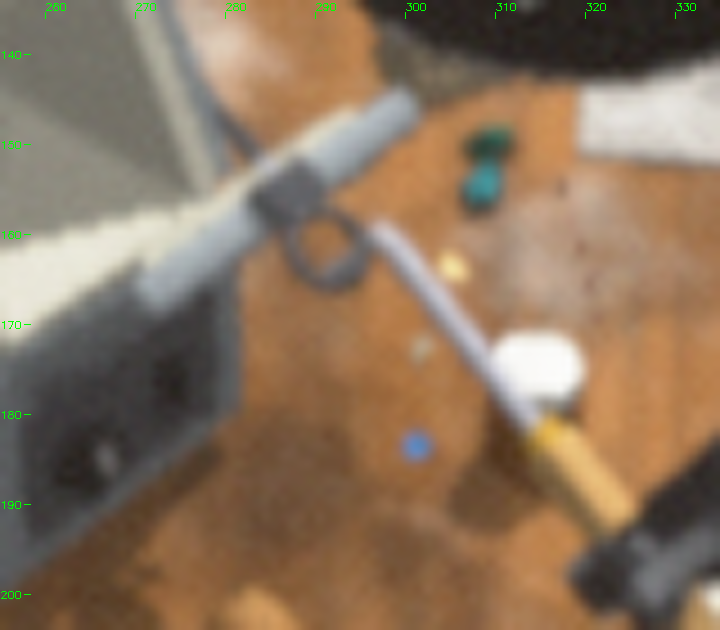

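```bash
python3 -m creep '[{"grip":5,"linear":[2,0,0],"rot":[0,0,0]},{"grip":5,"linear":[2,0,0],"rot":[0,0,0]},{"grip":5,"linear":[1.5,0,0],"rot":[0,0,0]},{"grip":5,"linear":[0,0,0],"rot":[0,0,0]},{"grip":5,"linear":[0,0,0],"rot":[0,0,0]}]'; python3 st.py s14.png
```

```text
time_s: 14.43
eef_pos: [459.2, -113.7, 118.5]
ee_rot: [0.015, 0.952, -0.048, 0.301]
force: [0.3, -0.1, -2.2]
grip_width: 0.139
eef [ 459.15 -113.67  118.53] tip [ 570.68 -124.88  176.41] [289.35 162.61] [295.19 157.59] force [ 0.33 -0.08 -2.19] R [ 0.81 -0.08  0.57] [ 0.57 -0.06 -0.82]
```

View pics/s14.png

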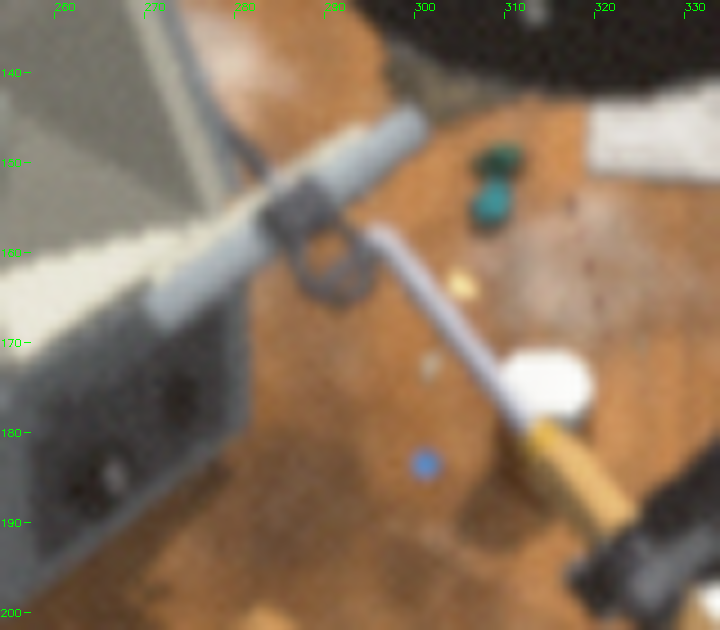

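The hatch stays at its edge pixels (272.5,168)/(301.5,146) with the hook backed off 5.5 mm, so the catch is holding. Withdrawing the prong along its own axis.

```bash
python3 -m creep '[{"grip":5,"linear":[0,0,-2],"rot":[0,0,0]},{"grip":5,"linear":[0,0,-3],"rot":[0,0,0]},{"grip":5,"linear":[0,0,-3],"rot":[0,0,0]},{"grip":5,"linear":[0,0,0],"rot":[0,0,0]}]';python3 -m creep '[{"grip":5,"linear":[0,0,-3],"rot":[0,0,0]},{"grip":5,"linear":[0,0,-3],"rot":[0,0,0]},{"grip":5,"linear":[0,0,-4],"rot":[0,0,0]},{"grip":5,"linear":[0,0,-4],"rot":[0,0,0]},{"grip":5,"linear":[0,0,-4],"rot":[0,0,0]},{"grip":5,"linear":[0,0,-4],"rot":[0,0,0]},{"grip":5,"linear":[0,0,0],"rot":[0,0,0]}]'; python3 st.py s15.png
```

```text
time_s: 14.82
eef_pos: [454.4, -113.3, 125.6]
ee_rot: [0.015, 0.952, -0.048, 0.301]
force: [0.2, 0.0, -1.8]
grip_width: 0.143
time_s: 15.4
eef_pos: [441.9, -112.1, 143.8]
ee_rot: [0.015, 0.952, -0.048, 0.301]
force: [-0.4, -0.5, -1.2]
grip_width: 0.139
eef [ 441.86 -112.08  143.83] tip [ 553.33 -123.26  201.84] [294.28 158.21] [300.41 152.96] force [-0.41 -0.47 -1.24] R [ 0.81 -0.08  0.58] [ 0.57 -0.06 -0.82]
```

View pics/s15.png

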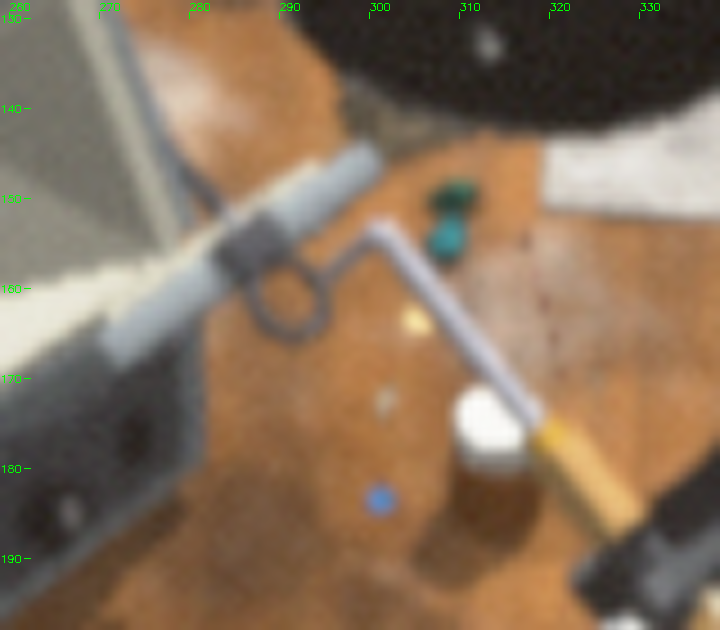

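The hook is clear and the hatch is still down. Retreating, levelling, and returning to above the rest.

```bash
python3 -m creep '[{"grip":5,"linear":[0,0,-15],"rot":[0,0,0]},{"grip":5,"linear":[0,0,-25],"rot":[0,0,0]},{"grip":5,"linear":[0,0,-25],"rot":[0,0,0]},{"grip":5,"linear":[0,0,-25],"rot":[0,0,0]},{"grip":5,"linear":[0,-10,-10],"rot":[0,-0.08,0]},{"grip":5,"linear":[0,-25,0],"rot":[0,-0.115,0]},{"grip":5,"linear":[0,-30,0],"rot":[0,-0.115,0]},{"grip":5,"linear":[0,-30,0],"rot":[0,-0.115,0]},{"grip":5,"linear":[0,-30,0],"rot":[0,-0.115,0]},{"grip":5,"linear":[0,-20,0],"rot":[0,-0.07,0]},{"grip":5,"linear":[0,0,0],"rot":[0,0,-0.084]},{"grip":5,"linear":[0,0,0],"rot":[0,0,0]}]';python3 - <<'E'
from plan import *
p,R,st=cur();print(p,R.as_matrix(),st['force'],st['joints'])
G=Ro.from_euler('z',-.016)*Ro.from_matrix(np.diag([1.,-1,-1]))
print("rot",(R.inv()*G).as_rotvec(),"lin",R.inv().apply(np.array([465,170.7,140])-p))
E
```

```text
time_s: 16.45
eef_pos: [398.4, 28.3, 224.6]
ee_rot: [-0.002, 1.0, -0.003, 0.025]
force: [-0.7, -0.1, -2.4]
grip_width: 0.141
[398.41  28.27 224.64] [[ 1.   -0.01  0.05]
 [-0.01 -1.    0.  ]
 [ 0.05 -0.   -1.  ]] [-0.71 -0.13 -2.38] [-0.23  0.01  1.88  0.02  1.21  1.34]
rot [-0.   -0.05  0.01] lin [  61.31 -142.57   88.32]
```

```bash
python3 -m creep '[{"grip":5,"linear":[0,0,0],"rot":[0,-0.05,0.01]},{"grip":5,"linear":[12.8,-28.7,10],"rot":[0,0,0]},{"grip":5,"linear":[12.8,-28.7,10],"rot":[0,0,0]},{"grip":5,"linear":[12.8,-28.7,10],"rot":[0,0,0]},{"grip":5,"linear":[12.8,-28.7,15],"rot":[0,0,0]},{"grip":5,"linear":[12.8,-28.7,15],"rot":[0,0,0]},{"grip":5,"linear":[0,0,24],"rot":[0,0,0]},{"grip":5,"linear":[0,0,0],"rot":[0,0,0]},{"grip":5,"linear":[0,0,0],"rot":[0,0,0]},{"grip":5,"linear":[0,0,0],"rot":[0,0,0]}]';python3 - <<'E'
from plan import *
p,R,st=cur();print(p,st['force'])
G=Ro.from_euler('z',-.016)*Ro.from_matrix(np.diag([1.,-1,-1]))
print("rot",(R.inv()*G).as_rotvec(),"lin",R.inv().apply(np.array([465,170.7,41.6])-p))
W=imaging.camera_params("wrist");q,d=imaging.capture("wrist");cv2.imwrite("pics/w16.png",q[:,:,::-1])
s,d=imaging.capture("scene");cv2.imwrite("pics/s16.png",s[:,:,::-1]);crop(s,200,180,320,310,"s16c.png",5)
E
```

```text
time_s: 17.28
eef_pos: [465.7, 168.7, 142.9]
ee_rot: [-0.002, 1.0, -0.012, 0.001]
force: [-1.2, 0.3, -1.0]
grip_width: 0.142
[465.68 168.66 142.91] [-1.19  0.31 -1.  ]
rot [-0.   -0.   -0.01] lin [ -1.    -1.66 101.32]
```

View pics/w16.png

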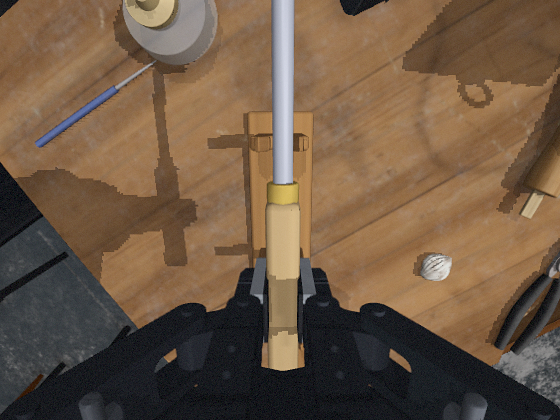

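View pics/s16c.png

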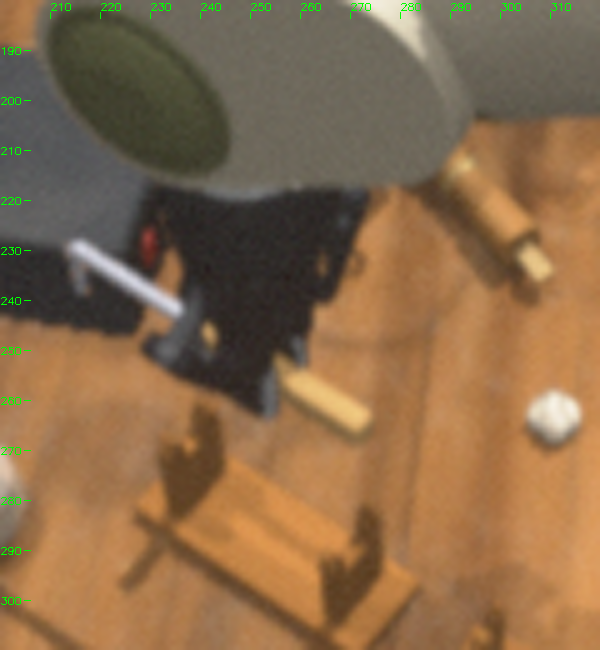

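```bash
python3 -m creep '[{"grip":5,"linear":[-1,-1.7,20],"rot":[0,0,-0.008]},{"grip":5,"linear":[0,0,25],"rot":[0,0,0]},{"grip":5,"linear":[0,0,18],"rot":[0,0,0]},{"grip":5,"linear":[0,0,10],"rot":[0,0,0]},{"grip":5,"linear":[0,0,0],"rot":[0,0,0]},{"grip":5,"linear":[0,0,0],"rot":[0,0,0]}]';python3 - <<'E'
from plan import *
p,R,st=cur();print(p,st['force'])
G=Ro.from_euler('z',-.016)*Ro.from_matrix(np.diag([1.,-1,-1]))
print("rot",(R.inv()*G).as_rotvec(),"lin",R.inv().apply(np.array([465,170.7,41.6])-p))
E
```

```text
time_s: 17.88
eef_pos: [465.0, 171.3, 69.7]
ee_rot: [-0.002, 1.0, -0.007, 0.001]
force: [-0.8, 0.1, -1.8]
grip_width: 0.143
[465.04 171.28  69.65] [-0.78  0.14 -1.79]
rot [-0. -0.  0.] lin [-0.11  0.68 28.05]
```

```bash
python3 -m creep '[{"grip":5,"linear":[0,0.6,4],"rot":[0,0,0]},{"grip":5,"linear":[0,0,4],"rot":[0,0,0]},{"grip":5,"linear":[0,0,4],"rot":[0,0,0]},{"grip":5,"linear":[0,0,0],"rot":[0,0,0]}]';python3 -m creep '[{"grip":5,"linear":[0,0,4],"rot":[0,0,0]},{"grip":5,"linear":[0,0,4],"rot":[0,0,0]},{"grip":5,"linear":[0,0,3],"rot":[0,0,0]},{"grip":5,"linear":[0,0,0],"rot":[0,0,0]}]';python3 -m creep '[{"grip":5,"linear":[0,0,2],"rot":[0,0,0]},{"grip":5,"linear":[0,0,1.5],"rot":[0,0,0]},{"grip":5,"linear":[0,0,0],"rot":[0,0,0]},{"grip":5,"linear":[0,0,0],"rot":[0,0,0]}]'
```

```text
time_s: 18.22
eef_pos: [464.2, 170.9, 56.3]
ee_rot: [-0.002, 1.0, -0.007, 0.0]
force: [0.3, -0.6, -2.4]
grip_width: 0.141
time_s: 18.55
eef_pos: [464.2, 170.9, 45.0]
ee_rot: [-0.002, 1.0, -0.007, 0.0]
force: [0.6, -0.0, -0.9]
grip_width: 0.144
time_s: 18.88
eef_pos: [464.5, 171.0, 42.2]
ee_rot: [-0.002, 1.0, -0.007, 0.001]
force: [0.5, 0.7, -0.5]
grip_width: 0.139
```

```bash
python3 -m creep '[{"grip":5,"linear":[0,0,0.6],"rot":[0,0,0]},{"grip":5,"linear":[0,0,0],"rot":[0,0,0]}]'; python3 -m creep '[{"grip":20,"linear":[0,0,0],"rot":[0,0,0]},{"grip":30,"linear":[0,0,0],"rot":[0,0,0]},{"grip":50,"linear":[0,0,0],"rot":[0,0,0]},{"grip":75,"linear":[0,0,0],"rot":[0,0,0]},{"grip":75,"linear":[0,0,0],"rot":[0,0,0]},{"grip":75,"linear":[0,0,0],"rot":[0,0,0]}]' 30; python3 -m creep '[{"grip":75,"linear":[0,0,-10],"rot":[0,0,0]},{"grip":75,"linear":[0,0,-25],"rot":[0,0,0]},{"grip":75,"linear":[0,0,-35],"rot":[0,0,0]},{"grip":75,"linear":[0,0,-35],"rot":[0,0,0]},{"grip":75,"linear":[0,0,-35],"rot":[0,0,0]},{"grip":75,"linear":[0,0,-35],"rot":[0,0,0]},{"grip":75,"linear":[-30,0,-15],"rot":[0,0,0]},{"grip":75,"linear":[-20,0,0],"rot":[0,0,0]},{"grip":75,"linear":[0,0,0],"rot":[0,0,0]},{"grip":75,"linear":[0,0,0],"rot":[0,0,0]}]'; python3 - <<'E'
from h import *; import pickle
W=imaging.camera_params("wrist");p,d=imaging.capture("wrist");cv2.imwrite("pics/w17.png",p[:,:,::-1]);pickle.dump((W,d),open("pics/w17.pkl","wb"))
s,d=imaging.capture("scene");cv2.imwrite("pics/s17.png",s[:,:,::-1]);crop(s,205,100,345,345,"s17c.png",3)
t,d=imaging.capture("top");cv2.imwrite("pics/t17.png",t[:,:,::-1])
E
```

```text
time_s: 19.05
eef_pos: [464.6, 171.0, 41.7]
ee_rot: [-0.002, 1.0, -0.007, 0.001]
force: [0.8, -0.2, -1.2]
grip_width: 0.141
time_s: 19.55
eef_pos: [464.5, 171.0, 41.6]
ee_rot: [-0.002, 1.0, -0.007, 0.001]
force: [-0.3, -0.3, 0.6]
grip_width: 0.877
time_s: 20.38
eef_pos: [413.9, 171.1, 232.5]
ee_rot: [-0.002, 1.0, -0.007, 0.001]
force: [0.6, 0.6, -0.3]
grip_width: 0.88
```

View pics/w17.png

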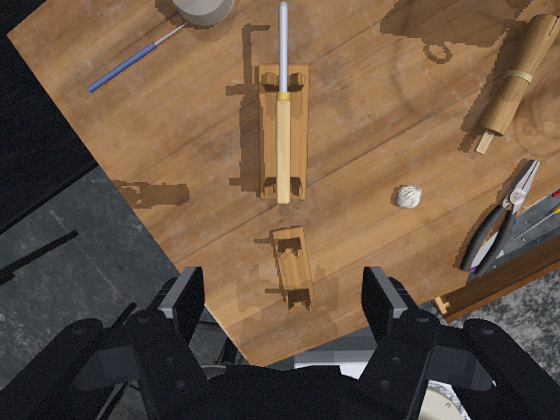

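View pics/s17.png

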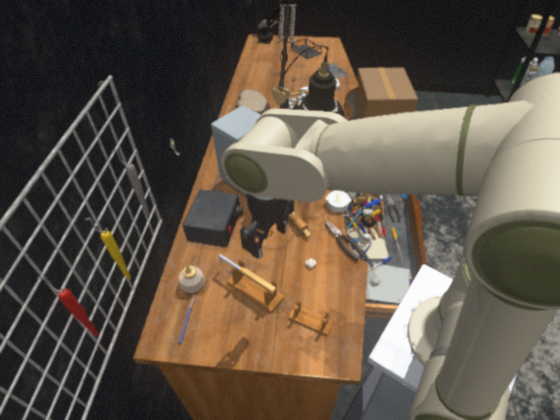

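View pics/t17.png

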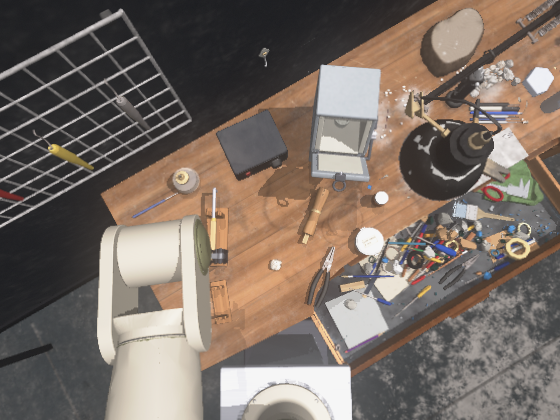

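Hatch open, and the pole lies in the larger rest. Checking numerically.

```bash
python3 - <<'E'
from plan import *; import pickle
W,d=pickle.load(open("pics/w17.pkl","rb"))
for u,v,h in [(283,203,68),(283.5,94,68),(283.5,3.5,64)]: print(at_z(W,u,v,h),dep(W,d,u,v+(-3 if v>200 else 4)))
T=imaging.camera_params("top")
def pt(th,up,out,y):
    a=.4363-th; x=up*np.sin(a)-out*np.cos(a); z=up*np.cos(a)+out*np.sin(a)
    n=np.array([-k[1],k[0]]); return np.r_[E0-26*k+k*x+n*y,120+z]
for th in (1.05,1.09,1.15): print(th,proj(T,pt(th,104,20,0)),proj(T,pt(th,104,35,0)),proj(T,pt(th,100,9,62)),proj(T,pt(th,100,9,-62)),proj(T,pt(th,100,-9,-62)))
t=cv2.imread("pics/t17.png")[:,:,::-1];crop(t,305,140,375,200,"t17c.png",10)
p=cv2.imread("pics/w17.png")[:,:,::-1];crop(p,240,0,330,220,"w17c.png",3)
t0=cv2.imread("pics/top0.png")[:,:,::-1].astype(int)
for n,(x0,y0,x1,y1) in dict(tin=(350,222,388,258),jar=(372,190,390,208),lamp=(168,165,202,197)).items():
    print(n,np.abs(t0[y0:y1,x0:x1]-t[y0:y1,x0:x1]).mean())
E
```

```text
[409.56 170.8   68.  ] [412.68 170.76  68.12]
[512.54 168.95  68.  ] [509.21 168.99  65.91]
[588.16 167.95  64.  ] [585.9  167.98  61.13]
1.05 [340.35 181.32] [339.43 187.71] [311.95 173.46] [370.03 178.24] [371.46 170.37]
1.09 [340.07 182.93] [339.13 189.17] [311.76 175.11] [369.7  179.89] [371.16 172.18]
1.15 [339.64 185.24] [338.69 191.24] [311.48 177.5 ] [369.18 182.27] [370.69 174.85]
tin 11.325779727095517
jar 9.937242798353909
lamp 15.794117647058824
```

View pics/t17c.png

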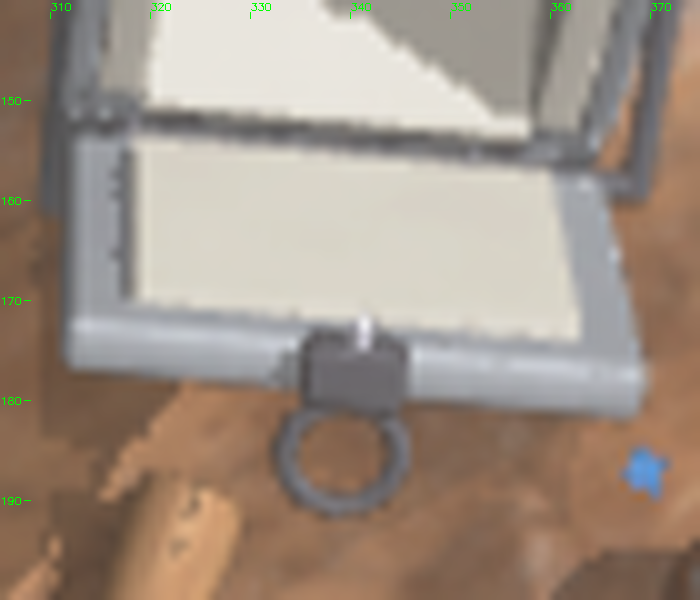

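View pics/w17c.png

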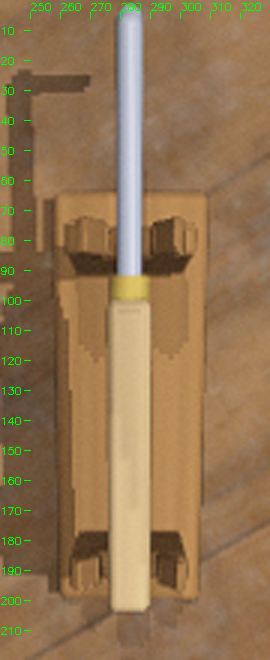

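Checks: the ring at (339.5,185) and the hatch edge at (311.5,177)/(369,181.5) match about 1.14–1.15 rad. The handle is within about 1 mm of where it lay. Handing in.

```bash
python3 -c "
from rig import ctrl,sensors
s=sensors.sense();print(s['time_s'],s['force'],s['dq'])
print(ctrl.finish_job())"
```

```text
20.5333 [-0.76398884 -1.13426457 -0.36876262] [-0.00036956  0.00927487 -0.00058664  0.00090433 -0.00322621  0.00060846]
the job is handed in; nothing more can be done
None
```

The kiln hatch is fully open and held by its catch, and the pole is back in the larger rest with the hook at the same end. I handed the job in at 20.5 s; no verdict is reported.

**What I did:** I took the pole from its rest and lowered the prong through the eye without a force reading above noise. I drew the hatch down along its arc, pitching the pole up as it came. The highest wrist force I read was about 6 N, and it then dropped. I backed the hook off 5.5 mm and the hatch stayed down. I then unhooked, laid the pole back and pulled the gripper clear.

**Last checks:**
- **Hatch:** the ring and upper edge in the top view match an angle of about 1.14–1.15 rad.
- **Pole:** the handle centre is within about 1 mm of where it first lay, and its direction is about the same. It sits in both slots.
- **Other things on the bench:** the tin, lamp and jar are at the same pixels by eye. A plain image difference was not zero around them (mean 10–16 of 255). I put that down to changed shadows but did not measure it separately.

**Disagreements:**
- **Eye position:** the three estimates of the eye's position differed by 2–4 mm. I used a middle value and the hook went in cleanly.
- **Snap force:** the peak I read was below the stated 7–12 N. I only read the force at the end of each short move, so the true peak may have fallen between readings.

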